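# Tip one fuse out of its tube

## Robot

A 6-joint arm with a two-finger parallel gripper is mounted at the origin on the work surface. World frame = base frame: x ahead of the robot, y to its left, z up, the work surface at z = 0. Lengths are in m, angles in rad, forces in N, time in s.
With the tool pointing down it reaches from about 0.225 to 0.875 m from the base axis. Payload 3.4 kg.
Tool frame: the origin (TCP) lies at the very end of the fingers, on their centre line; the grasp point (between the pads) lies 19 mm behind it; z points along the fingers, y is the direction in which the jaws open and shut (so a half turn about z gives the same grasp; the last joint's range is limited). The gripper opens to 85 mm and grips with 20 to 120 N. Pads are 22 mm wide; open, the fingers measure 114 mm over their backs; the gripper's body (76 mm by 85 mm) begins 54 mm behind the grasp point. The pads swing forward as they close: fully open they stand 13 mm farther back than shut.
Start: joints at [1.164, 0.276, 1.505, -0, 1.361, -0.121], TCP at [0.162, 0.552, 0.2] pointing down, gripper open.
Joint ranges: [-2.89, 2.89], [-0.75, 2.08], [0.22, 2.7], [-1.18, 4.32], [0.11, 2.71], [-2.7, 2.7]. Speed limits (rad/s): [2.57, 2.57, 3.14, 3.14, 3.14, 3.14].

## Interface

Orientations are given as [roll, pitch, yaw] about the fixed x, y, z axes, in that order (R = Rz(yaw) Ry(pitch) Rx(roll)).
In Python, from plant import sense, read_camera, finish_job, spot_in, landmark_of gives the robot as it stands.
- The arm moves only by the tool servo_tool, never from a script. Its argument "increments" is a list of rows, each a list of 3 entries, a list of its own where there are three numbers: the shift along the tool's x, y, z in m, then the turn, a rotation vector about the tool's x, y, z in rad, then the closure in counts, from 0 (fully open) to 255 (shut). A call has 1 to 10 rows; each row is the pose to reach, as a shift and turn from the pose commanded when the call began, along the tool's axes at that moment; what a row does not reach only later rows make up. A row lasts 1/8 s, in which the tool goes at most 62.5 mm and 10.7 degrees, less where a joint would pass 70% of its speed; a pose out of reach is approached as far as the arm can. A call with a gripper value outside its range is refused whole. The fingers move at their own pace and stop on an object; "force" is the grip in N (left out, the last holds). Time passes only in rows, so rows that repeat a pose let the fingers close. It gives the time, the measured TCP pose, the force and the opening at its end, in the units of the state.
- sense(): the state, without advancing time (a new reading comes with each control period).
- read_camera(name): name is "scene" or "top"; returns a dict with "img" (400x640x3 uint8, red, green, blue), "vertical_fov" (degrees; the focal length in pixels is half the picture's height over the tangent of half this angle, whatever the lens; pixels are square), "cx", "cy" (the principal point, pixels), "distortion" ([k1, k2, p1, p2, k3] as OpenCV has them; the pictures are not rectified), "pose" (4x4, takes a point from camera to world coordinates). Camera axes: x right, y down, z forward; pixel columns grow to the right and rows downward; lengths in m; the calibration is good to about 2 mm. A picture is of the moment at which its call begins. There is no depth.
- finish_job(): hands the job in, once; it reports no verdict.
Trained networks look in a picture, given as the dict that the camera call returned (one of the last four; its "shot" number tells which), for a name from the list of things; names that differ only in an ending like _2 or _b are one class to them, and where a whole thing is asked for, a point or a joint stands for the part that bears it (a point fixed in the world has none). Each returns a list of dicts, best first, with "confidence" (0 to 1); they miss things now and then, are a little off and sometimes report something else, mostly with a low value. They report only what shows in the picture. A call takes as long as a camera call. They do not tell look-alikes from the thing itself.
- spot_in(picture, target): "uv" ([column, row] in pixels, amid what is visible of it).
- landmark_of(picture, target): "uv" ([column, row] in pixels: a listed point, or the origin of a listed thing).
The state is a dict: "time": time; "qpos": joint angles; "qvel": joint speeds; "joint_torque": joint torques, N m; "ee_pos": TCP position; "eef_rot": TCP orientation; "ft_force": force on the tool from outside, world axes, zero at the start; "wrist_torque": the same for the moment, N m; "gripper_width": finger opening in m.
Only numpy, scipy, OpenCV 4.12 (cv2) and the standard library are available. Lean on these libraries where they do the work, as an engineer would, in place of code of your own. Each camera call takes 0.05 s, during which the arm holds its last target.

## Task

Lift the clear tube with the two cylindrical fuses out of its sloping rest and tip it over the green tray just until the first fuse comes over the rim, stopping there so that the second fuse stays in the tube. Let the first fuse down gently into the tray and leave it there, lay the tube back in its rest with the second fuse inside and the mouth uppermost, and leave everything else on the bench alone.

Things in the scene. Friction and masses are not known exactly. Their poses are not given: they have to be found in the camera images.
- tube: Clear plastic tube, black closed end, 170 mm long, 34 mm outside, 28 mm inside diameter (end 5 mm thick), 80 g empty. Loose. Origin: centre of the closed end's outer face; +x along the axis to the open mouth (x = 170 mm). Starts in the rest, +x climbing 25 degrees above level. Its middle (x = 35 to 120 mm) is free for a gripper closing across it from above.
- tube_mid (a point): Point on the tube's axis 80 mm from the closed end: a good place to grip it. Axes as the tube's.
- tube_rim (a point): Centre of the tube's open mouth. Axes as the tube's.
- fuse_front: First fuse, nearer the mouth: white ceramic cylinder, brass end caps, 22 mm diameter, 58 mm long, about 55 g. Loose. Origin at its centre, x along its axis. Starts at about 93 mm along the tube, against the other fuse, its outer end 47 mm inside the rim. The fuses slide in the tube once its slope passes roughly 11 to 22 degrees (varies), slowly at first; less slope stops them.
- fuse_rear: The second fuse, same as the first, lying behind it against the closed end of the tube (centre 34 mm from the closed end's outer face). It must stay in the tube.
- rest: Fixed rest: aluminium base 210 x 90 x 12 mm, two green V supports open to the top, green end stop. Origin: centre of underside; +x level, towards the tube's mouth, z up. Home for the tube: closed-end centre at x = -78, z = 45 mm, climbing 25 degrees towards +x. V supports touch it near 18 and 140 mm along, reaching axis height (front one 106 mm tall): lift straight up, lay straight down.
- rest_mid (a point): Where the point tube_mid lies when the tube is home in the rest (rest frame x = -5.5, z = 79 mm). Its axes are the rest's (level), not tilted.
- tray: Fixed open green tray, dark lining, 150 mm (x) by 190 mm (y) outside, walls 30 mm high and 5 mm thick, floor 5 mm above the bench. Origin: centre of its underside; z up.
- multimeter: Yellow multimeter, 85 x 160 x 36 mm: a bystander, leave alone. Origin at its underside.
- cleaner: White bottle, 60 mm wide, 170 mm tall: a bystander, leave alone. Origin at its underside.
- grease_can: Can, 68 mm wide, 85 mm tall: a bystander, leave alone. Origin at its underside.
- screwdriver: Green-handled screwdriver, 200 mm long, lying: a bystander, leave alone. Origin at its underside.
- wrench: Steel wrench, 170 mm long, lying: a bystander, leave alone. Origin at its underside.
- socket: Steel socket, 30 mm wide and tall: a bystander, leave alone. Origin at its underside.
- tube_cap: Blue cap, 37 mm wide, 14 mm high: a bystander, leave alone. Origin at its underside.
- rest_rim (a point): Where the centre of the tube's mouth lies when the tube is home in the rest (rest frame x = 76, z = 117 mm).
Things that resemble listed ones, but are neither listed nor needed, are in the scene too. There is more than one size of the rest; the one meant has the size given above.

How it is judged:
By the outcome, as a careful person would: the job done as asked, in the order asked, and still so for the second after the job is handed in, with the robot touching nothing.
It also fails if it takes over 64 s, if anything falls off the work surface, if the arm or the gripper's body presses on something with over 40 N, if the wrist force passes 120 N, or if a joint passes its speed limit or range.

## Working session

There is one attempt and no reset: what is moved stays moved. The work goes in short steps, Python scripts to look and compute and a tool call to move; the robot and the scene stay as the last step left them, time stands still between calls to the robot, and variables do not carry over. Pictures are saved under pics/ and viewed, and the job is handed in when it is done.

Besides the shell and the picture viewer there is one more tool, called after "Call:" as name([rows], argument=value, ...), one row to a line, values as JSON. servo_tool: Moves the arm, as the interface text tells. Its arguments: {"type":"object","properties":{"increments":{"type":"array","items":{"type":"array"}},"force":{"type":"number"}},"required":["increments"]}

```bash
ls; mkdir -p pics; python3 - <<'E'
from plant import *
import cv2, pickle
print(sense())
P={}
for n in("scene","top"):
    p=read_camera(n); P[n]=p
    cv2.imwrite(f"pics/{n}0.png",p["img"][:,:,::-1])
    print(n,p["vertical_fov"],p["cx"],p["cy"],p["distortion"],p["pose"],p["shot"])
    for t in ["tube","tube_mid","tube_rim","rest","rest_mid","rest_rim","tray","fuse_front","fuse_rear"]:
        print(t,[([round(float(v)) for v in d["uv"]],round(d["confidence"],2)) for d in landmark_of(p,t)])
pickle.dump(P,open("p0.pkl","wb"))
E
```

```text
pics
{'time': 0.0, 'qpos': array([ 1.16396109e+00,  2.76594830e-01,  1.50614482e+00,  2.21408899e-05,
        1.36070560e+00, -1.20991679e-01]), 'qvel': array([-0.00010976, -0.00088481,  0.00263704,  0.000286  ,  0.00247996,
       -0.00133352]), 'joint_torque': array([ 3.22952044e-03, -4.16778338e+01, -2.45807147e+01, -2.52422951e-04,
        1.12120082e-02, -2.95830807e-05]), 'ee_pos': array([0.16188641, 0.55112148, 0.19863521]), 'eef_rot': array([-3.13975622e+00, -2.45088657e-04,  2.85574423e+00]), 'ft_force': array([0.95781454, 0.38204343, 0.79643602]), 'wrist_torque': array([ 0.0642369 , -0.00549459, -0.00193344]), 'gripper_width': 0.08546839334884088}
scene 47.9446010958103 317.7821452371602 199.986668701227 [-0.06003558  0.          0.          0.          0.        ] [[-0.78087263  0.46693468 -0.41498185  0.91974779]
 [ 0.62466671  0.58942275 -0.51222292  0.50948623]
 [ 0.0054251  -0.65920621 -0.75194264  0.82466393]
 [ 0.          0.          0.          1.        ]] 1
tube [([260, 147], 0.75), ([275, 149], 0.57), ([372, 278], 0.45)]
tube_mid [([277, 148], 0.66)]
tube_rim [(
[... 323 characters left out ...]
06643510901 [-0.07889297  0.          0.          0.          0.        ] [[-0.05444598 -0.97418882  0.21907028  0.24091558]
 [-0.99850658  0.05213027 -0.01634151  0.02676333]
 [ 0.00449952 -0.21963285 -0.97557223  1.31467139]
 [ 0.          0.          0.          1.        ]] 2
tube [([423, 211], 0.76), ([396, 211], 0.38)]
tube_mid [([394, 208], 0.74), ([242, 136], 0.22)]
tube_rim [([363, 210], 0.68)]
rest [([235, 317], 0.91), ([387, 218], 0.9)]
rest_mid [([231, 320], 0.71), ([396, 211], 0.63)]
rest_rim [([206, 325], 0.95), ([363, 209], 0.81)]
tray [([256, 215], 0.62)]
fuse_front [([391, 258], 0.57), ([397, 209], 0.39), ([327, 243], 0.26)]
fuse_rear [([362, 212], 0.66), ([244, 136], 0.55)]
```

View pics/scene0.png

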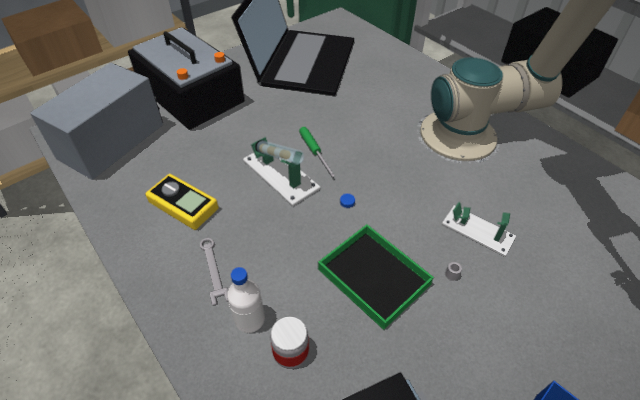

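View pics/top0.png

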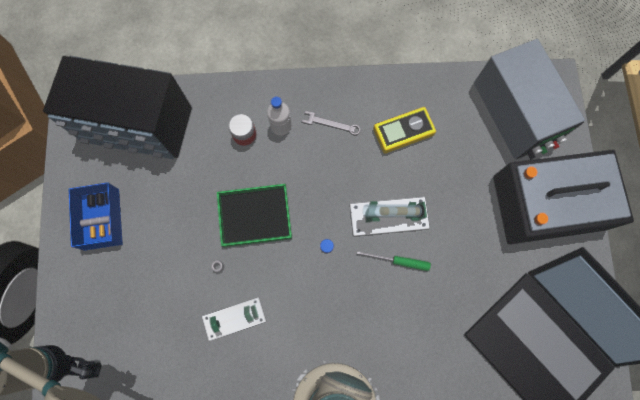

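```bash
cat > h.py <<'E'
import numpy as np, cv2, pickle
def K(p):
    f=p["img"].shape[0]/2/np.tan(np.radians(p["vertical_fov"])/2)
    return np.array([[f,0,p["cx"]],[0,f,p["cy"]],[0,0,1.]])
def ray(p,uv):
    n=cv2.undistortPoints(np.array([[uv]],float),K(p),np.array(p["distortion"],float))[0,0]
    T=np.array(p["pose"]); return T[:3,3],T[:3,:3]@np.array([n[0],n[1],1])
def onz(p,uv,z):
    o,d=ray(p,uv); return o+d*(z-o[2])/d[2]
def proj(p,X):
    T=np.linalg.inv(np.array(p["pose"])); r=cv2.Rodrigues(T[:3,:3])[0]
    return cv2.projectPoints(np.array(X,float).reshape(-1,1,3),r,T[:3,3],K(p),np.array(p["distortion"],float))[0][:,0]
def tri(p1,u1,p2,u2):
    o1,d1=ray(p1,u1);o2,d2=ray(p2,u2)
    A=np.stack([d1,-d2],1);s=np.linalg.lstsq(A,o2-o1,rcond=None)[0]
    a=o1+s[0]*d1;b=o2+s[1]*d2
    return (a+b)/2,np.linalg.norm(a-b)
def crop(p,c,w,name,s=8,pts=None):
    h=w*3//4;x0=int(c[0]-w//2);y0=int(c[1]-h//2);x0=max(x0,0);y0=max(y0,0)
    im=p["img"][y0:y0+h,x0:x0+w,::-1]
    s=800/w if 800/w*im.shape[0]<=600 else 600/im.shape[0]
    im=cv2.resize(im,None,fx=s,fy=s,interpolation=cv2.INTER_CUBIC)
    if pts is not None:
        for q in pts: cv2.circle(im,(int((q[0]+.5-x0)*s),int((q[1]+.5-y0)*s)),3,(0,0,255),-1)
    for k in range(0,w,10): cv2.putText(im,str(x0+k),(int(k*s),8),0,.3,(0,255,255))
    for k in range(0,h,10): cv2.putText(im,str(y0+k),(0,int(k*s)+4),0,.3,(0,255,255))
    cv2.imwrite("pics/"+name,im)
E
python3 - <<'E'
from h import *
P=pickle.load(open("p0.pkl","rb"));s,t=P["scene"],P["top"]
print(tri(s,(277,148),t,(394,208)), tri(s,(299,159),t,(363,210)),tri(s,(278,152),t,(396,211)),tri(s,(296,157),t,(363,209)))
print(onz(s,(281,175),0),onz(t,(387,218),0),tri(s,(373,276),t,(256,215)))
crop(s,(282,165),100,"c_s.png");crop(t,(390,215),100,"c_t.png")
E
```

```text
(array([ 0.48955999, -0.18039707,  0.09335271]), np.float64(0.0016099825604649984)) (array([ 0.48437526, -0.09808288,  0.11508833]), np.float64(0.001160423398445675)) (array([ 0.48458294, -0.18750696,  0.07278754]), np.float64(0.004118902991327629)) (array([ 0.48781906, -0.09982557,  0.12103023]), np.float64(0.004741442197962079))
[ 0.48532923 -0.17732346  0.        ] [ 0.48214662 -0.17507045  0.        ] (array([5.08432985e-01, 1.86997753e-01, 1.84561558e-04]), np.float64(0.004860132743627871))
```

View pics/c_s.png

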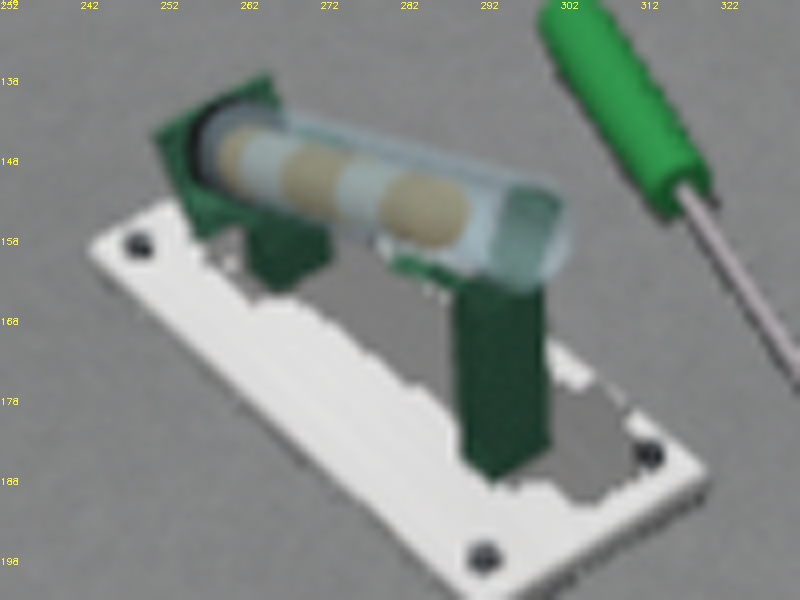

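View pics/c_t.png

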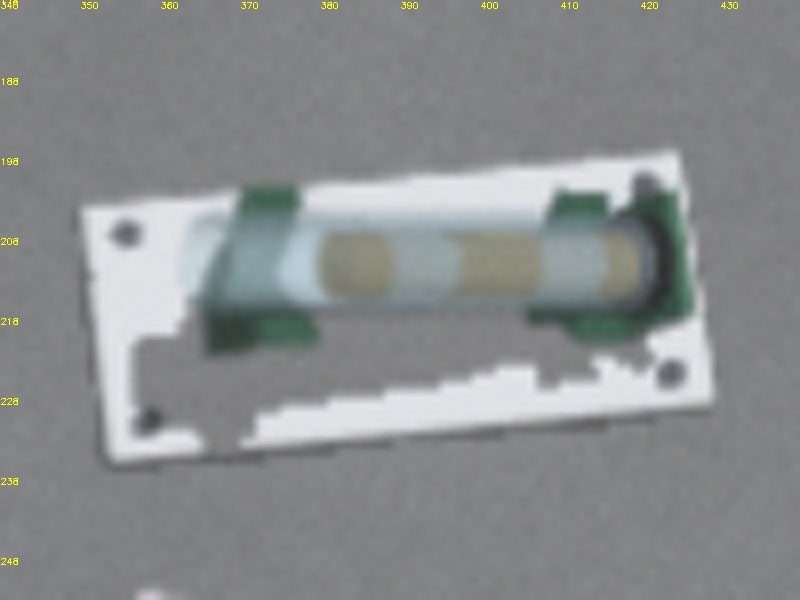

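```bash
python3 - <<'E'
from h import *
from scipy.optimize import least_squares
P=pickle.load(open("p0.pkl","rb"));s,t=P["scene"],P["top"]
def R(y): return np.array([[np.cos(y),-np.sin(y),0],[np.sin(y),np.cos(y),0],[0,0,1]])
C=np.array([[.105,.045,.012],[-.105,.045,.012],[-.105,-.045,.012],[.105,-.045,.012]])
ot=np.array([[354,235.5],[429,228.2],[424.7,197],[350.2,204]])-.5
os_=np.array([[320.2,187.7],[243.2,159.2]])-.5
def W(v): return C@R(v[2]).T+[v[0],v[1],0]
print([onz(t,u,.012).round(4) for u in ot])
for ang0 in (np.pi/2,):
  def f(v):
    w=W(v); # +x toward +y; +y of rest = -x world (toward robot, image bottom)
    return np.r_[(proj(t,w)-ot).ravel(),(proj(s,w[[0,2]])-os_).ravel()*0+0] 
  r=least_squares(f,[.485,-.175,ang0]); print(r.x,np.degrees(r.x[2]),r.fun.round(2))
  v=r.x
  # tube pts
  c,sn=np.cos(np.radians(25)),np.sin(np.radians(25))
  L=np.array([0,.08,.17]); pts=np.stack([-.078+L*c,0*L,.045+L*sn],1)@R(v[2]).T+[v[0],v[1],0]
  print(pts)
  crop(s,(282,165),100,"c_s1.png",pts=np.r_[proj(s,W(v)),proj(s,pts)]);crop(t,(390,215),100,"c_t1.png",pts=np.r_[proj(t,W(v)),proj(t,pts)])
crop(s,(375,277),130,"c_s2.png");crop(t,(255,215),100,"c_t2.png")
E
```

```text
[array([ 0.4382, -0.0785,  0.012 ]), array([ 0.4469, -0.2845,  0.012 ]), array([ 0.5346, -0.2815,  0.012 ]), array([ 0.5259, -0.0741,  0.012 ])]
[ 0.48645477 -0.17968283  1.6133954 ] 92.44074701601407 [-0.64  0.45  0.76  0.3   0.38 -0.46 -0.48 -0.35  0.    0.    0.    0.  ]
[[ 0.48977649 -0.25761207  0.045     ]
 [ 0.4866888  -0.18517322  0.07880946]
 [ 0.48321514 -0.10367952  0.1168451 ]]
```

View pics/c_s1.png

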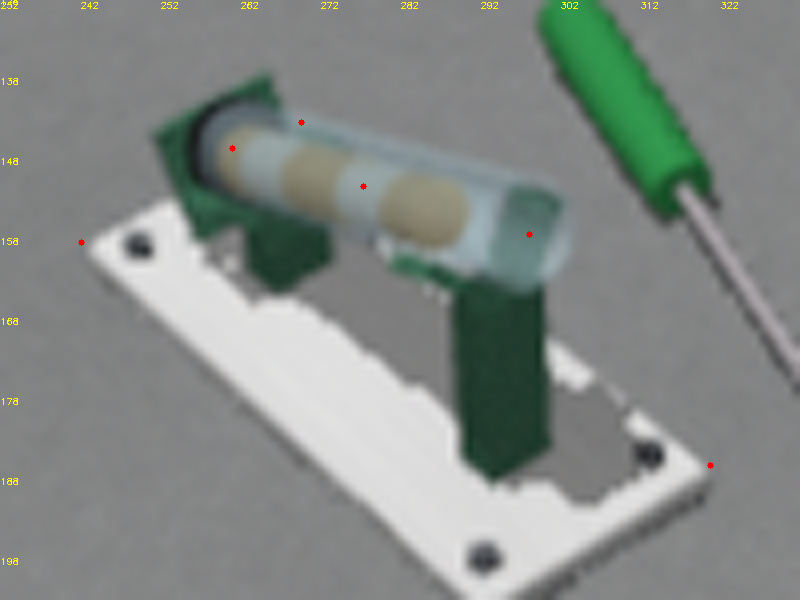

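View pics/c_t1.png

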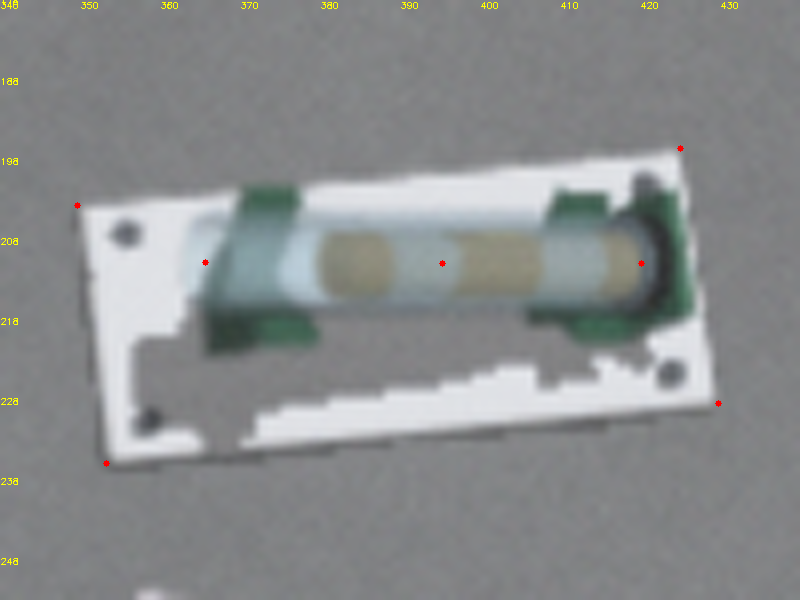

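View pics/c_s2.png

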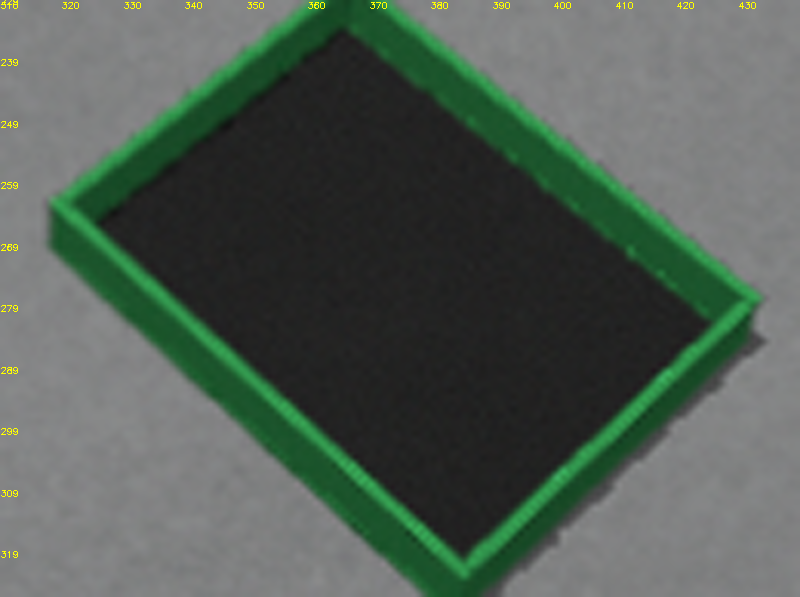

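View pics/c_t2.png

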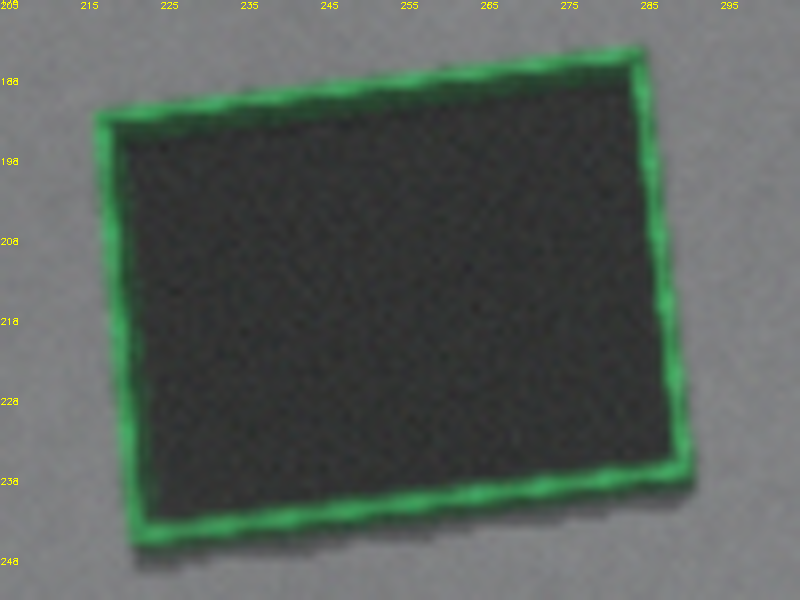

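```bash
python3 - <<'E'
from h import *
from scipy.optimize import least_squares
P=pickle.load(open("p0.pkl","rb"));s,t=P["scene"],P["top"]
def R(y): return np.array([[np.cos(y),-np.sin(y),0],[np.sin(y),np.cos(y),0],[0,0,1]])
def fit(C,ot,os_,idx,v0):
    W=lambda v:C@R(v[2]).T+[v[0],v[1],0]
    def f(v): return np.r_[(proj(t,W(v))-ot).ravel(),(proj(s,W(v)[idx])-os_).ravel()]
    r=least_squares(f,v0);print(r.x,np.degrees(r.x[2]),r.fun.round(2).reshape(-1,2).tolist());return r.x
C=np.array([[.105,.045,.012],[-.105,.045,.012],[-.105,-.045,.012],[.105,-.045,.012]])
fit(C,np.array([[354,235.5],[429,228.2],[424.7,197],[350.2,204]])-.5,np.array([[320.2,187.7],[243.2,159.2]])-.5,[0,2],[.48,-.17,1.6])
# tray corners (outer top): x +-.075,y+-.095
C=np.array([[.075,.095,.03],[.075,-.095,.03],[-.075,-.095,.03],[-.075,.095,.03]])
X=np.array([[98,118],[645,48],[692,478],[135,543]])/8+[205,178]-.5
# scene crop x0=310,y0=277-48=229,s=800/130
S=np.array([[50,202],[762,298],[466,578]])/(800/130)+[310,229]-.5
fit(C,X,S,[1,3,0],[.5,.19,0])
E
```

```text
[ 0.48686242 -0.17889403  1.60712119] 92.08126111303419 [[-1.07, 0.09], [0.39, 0.41], [0.21, -0.37], [-0.7, -0.72], [0.61, -1.0], [-0.86, -0.79]]
[0.50654937 0.1895354  0.07210233] 4.131159055145563 [[-0.96, -0.6], [-0.2, -0.34], [0.13, -0.09], [-1.09, 0.55], [-0.36, -0.57], [0.05, -0.77], [-0.38, -0.3]]
```

```bash
cat >> h.py <<'E'
from scipy.spatial.transform import Rotation as Ro
def tr(mid,el,yaw,grip=.019):
    """tool pose: mid = point on tube axis at the grasp, el deg, yaw deg"""
    e,y=np.radians(el),np.radians(yaw)
    d=np.array([np.cos(y),np.sin(y),0]);a=np.cos(e)*d+np.array([0,0,np.sin(e)])
    j=np.array([np.sin(y),-np.cos(y),0]);z=np.cross(a,j)
    return np.array(mid)+grip*z,Ro.from_matrix(np.stack([a,j,z],1))
def inc(base,target):
    p0,R0=base;p,R=target
    return R0.inv().apply(p-p0).round(4).tolist(),(R0.inv()*R).as_rotvec().round(4).tolist()
def state(s):
    """-> grasp point, el, yaw, roll-ish"""
    R=Ro.from_euler("xyz",s["eef_rot"]).as_matrix();p=s["ee_pos"]
    a=R[:,0]
    return dict(t=s["time"],g=(p-.019*R[:,2]).round(4),el=np.degrees(np.arcsin(a[2])).round(2),yaw=np.degrees(np.arctan2(a[1],a[0])).round(2),jz=np.degrees(R[2,1]).round(2),w=s["gripper_width"].round(4) if hasattr(s["gripper_width"],'round') else s["gripper_width"],F=s["ft_force"].round(1),q=s["qpos"].round(2))
E
python3 - <<'E'
from h import *
b=(np.array([.162,.552,.2]),Ro.from_euler("xyz",[np.pi,0,2.856]))
m=np.array([.487,-.1845,.079])
n=np.array([0,-np.sin(np.radians(25)),np.cos(np.radians(25))])
for h in (.15,): print(inc(b,tr(m+[0,0,h],25,92.3)), inc(b,tr(m+[0,0,h],0,92.3)))
E
```

```text
([-0.5168, -0.6075, -0.0118], [-0.2714, 0.3781, 1.2242]) ([-0.5193, -0.6151, -0.01], [0.0, -0.0, 1.2451])
```

Call:
servo_tool([
  [[-0.517,-0.608,-0.012],[-0.2714,0.3781,1.2242],0],
  [[-0.517,-0.608,-0.012],[-0.2714,0.3781,1.2242],0],
  [[-0.517,-0.608,-0.012],[-0.2714,0.3781,1.2242],0],
  [[-0.517,-0.608,-0.012],[-0.2714,0.3781,1.2242],0],
  [[-0.517,-0.608,-0.012],[-0.2714,0.3781,1.2242],0],
  [[-0.517,-0.608,-0.012],[-0.2714,0.3781,1.2242],0],
  [[-0.517,-0.608,-0.012],[-0.2714,0.3781,1.2242],0],
  [[-0.517,-0.608,-0.012],[-0.2714,0.3781,1.2242],0],
  [[-0.517,-0.608,-0.012],[-0.2714,0.3781,1.2242],0],
  [[-0.517,-0.608,-0.012],[-0.2714,0.3781,1.2242],0],
])

```text
time: 2.25
ee_pos: [0.413, -0.0121, 0.2089]
eef_rot: [3.14, -0.436, 1.61]
ft_force: [1.5, 0.6, 0.1]
gripper_width: 0.0855
```

Call:
servo_tool([
  [[0,0,0],[0,0,0],0],
  [[0,0,0],[0,0,0],0],
])

```text
time: 2.5
ee_pos: [0.4119, -0.0094, 0.2085]
eef_rot: [-3.14, -0.437, 1.61]
ft_force: [0.2, 0.6, 0.4]
gripper_width: 0.0851
```

```bash
cat > go.py <<'E'
import sys
from h import *
from plant import sense
s=sense();b=(s["ee_pos"],Ro.from_euler("xyz",s["eef_rot"]))
print(state(s))
def show(*a): print(a,inc(b,tr(*a)))
E
python3 - <<'E'
from go import *
m=np.array([.487,-.1845,.079])
show(m+[0,0,.10],25,92.3); show(m+[0,0,.0],25,92.3)
E
```

```text
{'t': 2.5, 'g': array([ 0.4122, -0.0174,  0.2257]), 'el': np.float64(25.06), 'yaw': np.float64(92.23), 'jz': np.float64(-0.06), 'w': 0.08510996502610396, 'F': array([0.2, 0.6, 0.4]), 'q': array([-0.55,  0.11,  1.79,  0.36,  1.5 , -0.67])}
(array([ 0.487 , -0.1845,  0.179 ]), 25, 92.3) ([-0.1737, 0.0682, -0.0297], [-0.0007, -0.0011, -0.0011])
(array([ 0.487 , -0.1845,  0.079 ]), 25, 92.3) ([-0.2161, 0.0683, 0.0608], [-0.0007, -0.0011, -0.0011])
```

Call:
servo_tool([
  [[-0.06,0.023,-0.01],[0,0,0],0],
  [[-0.12,0.046,-0.02],[0,0,0],0],
  [[-0.174,0.068,-0.03],[0,0,0],0],
  [[-0.174,0.068,-0.03],[0,0,0],0],
  [[-0.174,0.068,-0.03],[0,0,0],0],
])

```text
time: 3.12
ee_pos: [0.4864, -0.1751, 0.1625]
eef_rot: [-3.14, -0.438, 1.612]
ft_force: [0.0, 0.0, -0.1]
gripper_width: 0.0859
```

```bash
python3 - <<'E'
from go import *
from plant import *
m=np.array([.487,-.1845,.079])
show(m+[0,0,.04],25,92.3); show(m+[0,0,.0],25,92.3)
t=read_camera("top");c=read_camera("scene")
pickle.dump((t,c),open("p1.pkl","wb"))
crop(t,(390,215),120,"d_t.png");crop(c,(282,150),140,"d_s.png")
E
```

```text
{'t': 3.125, 'g': array([ 0.4868, -0.1832,  0.1797]), 'el': np.float64(25.11), 'yaw': np.float64(92.35), 'jz': np.float64(-0.06), 'w': 0.08585317397458474, 'F': array([ 0. ,  0. , -0.1]), 'q': array([-0.72,  0.36,  1.56,  0.31,  1.53, -0.83])}
(array([ 0.487 , -0.1845,  0.119 ]), 25, 92.3) ([-0.027, 0.0003, 0.0544], [-0.0015, -0.0019, 0.0008])
(array([ 0.487 , -0.1845,  0.079 ]), 25, 92.3) ([-0.044, 0.0003, 0.0906], [-0.0015, -0.0019, 0.0008])
```

View pics/d_t.png

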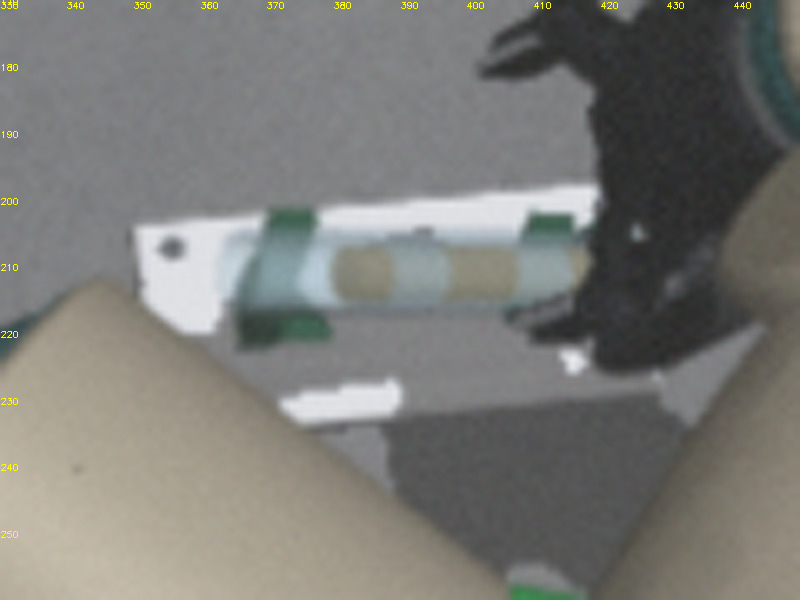

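View pics/d_s.png

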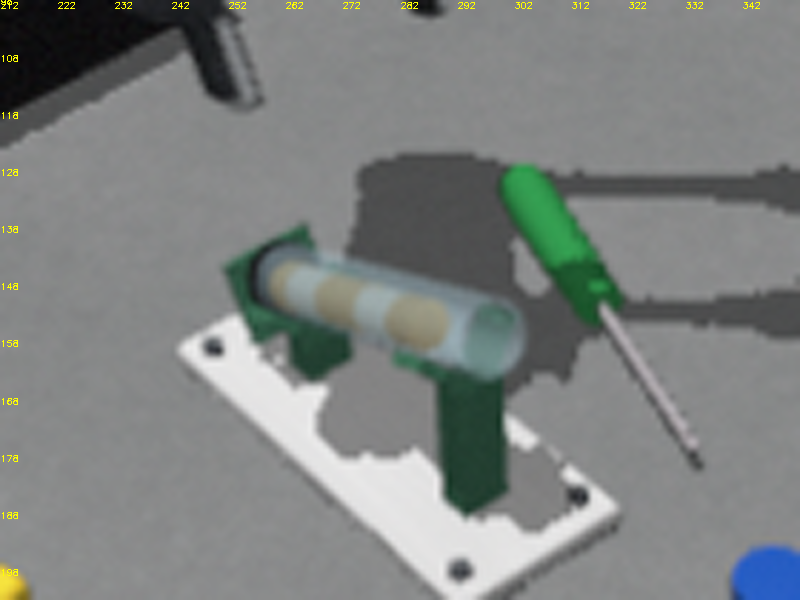

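```bash
python3 - <<'E'
from h import *
from plant import sense
t,c=pickle.load(open("p1.pkl","rb"))
p=sense()["ee_pos"];R=Ro.from_euler("xyz",sense()["eef_rot"]).as_matrix()
for k in (t,c): print(proj(k,[p,p+R[:,1]*.043,p-R[:,1]*.043,p+R[:,1]*.043-.013*R[:,2],p-R[:,1]*.043-.013*R[:,2]]).round(1).tolist())
E
```

```text
[[396.0, 203.7], [393.7, 186.6], [398.3, 221.0], [396.7, 185.2], [401.4, 219.9]]
[[277.3, 125.9], [262.1, 133.9], [291.9, 118.2], [260.2, 128.7], [290.3, 113.0]]
```

```bash
python3 - <<'E'
from h import *
from plant import sense
t,c=pickle.load(open("p1.pkl","rb"))
a=tri(c,(254.9,116.7),t,(402,181));b=tri(c,(287,100.6),t,(408.5,219))
print(a,b); m=(a[0]+b[0])/2
s=sense();R=Ro.from_euler("xyz",s["eef_rot"]).as_matrix()
print(s["ee_pos"],R.T@(m-s["ee_pos"]),R.T@(a[0]-s["ee_pos"]),R.T@(b[0]-s["ee_pos"]))
crop(t,(410,190),100,"d_t2.png");crop(c,(270,100),100,"d_s2.png")
E
```

```text
(array([ 0.53280157, -0.18789045,  0.2039014 ]), np.float64(0.0025796802219011095)) (array([ 0.44090547, -0.19516056,  0.20091162]), np.float64(0.002045524166834225))
[ 0.48635781 -0.17492848  0.16309124] [ 0.00159499 -0.0001985  -0.04264756] [ 0.00377366  0.04586154 -0.04327797] [-0.00058368 -0.04625854 -0.04201715]
```

View pics/d_s2.png

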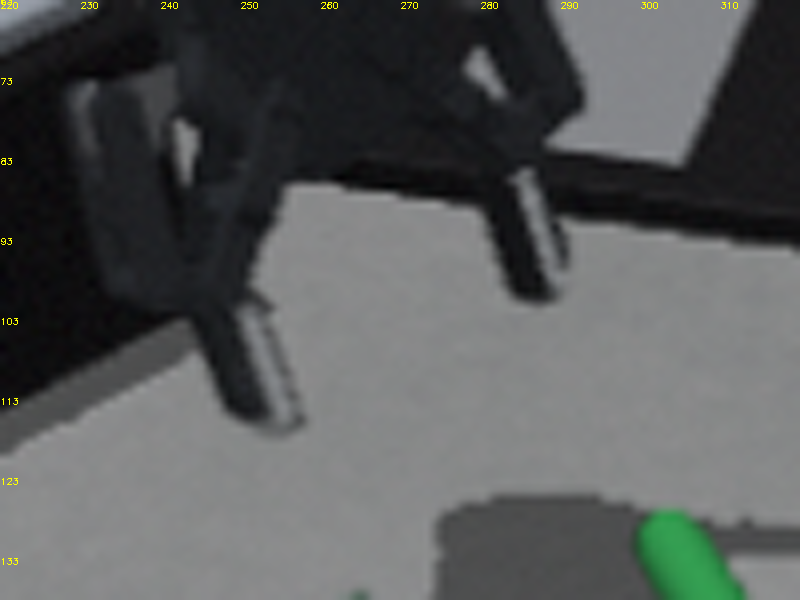

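View pics/d_t2.png

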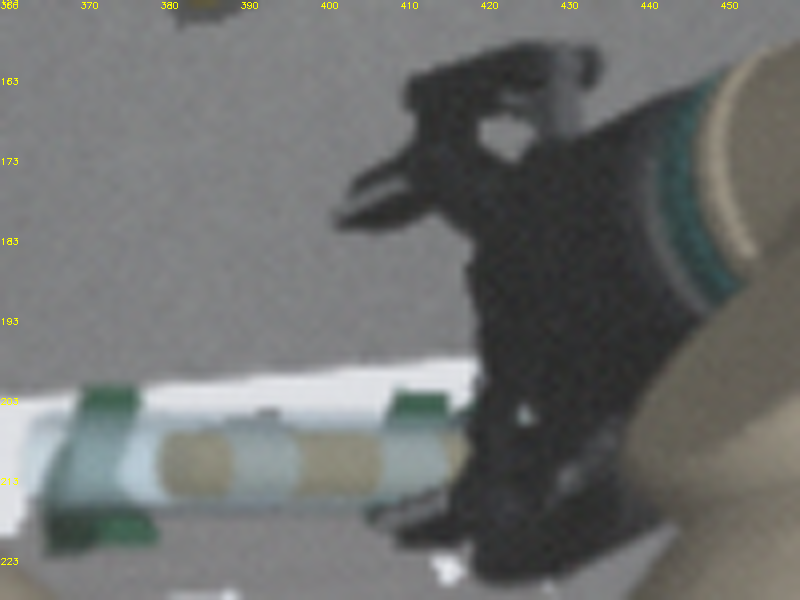

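```bash
python3 - <<'E'
from h import *
P=pickle.load(open("p0.pkl","rb"));t=P["top"]
p=np.array([.162,.552,.2]);R=Ro.from_euler("xyz",[np.pi,0,2.856]).as_matrix()
pts=[p+R[:,1]*y-z*R[:,2] for z in(0,.013,.043) for y in(-.043,0,.043)]
print(proj(t,pts).round(1).tolist())
crop(t,(70,355),120,"e_t.png",pts=proj(t,pts))
t,c=pickle.load(open("p1.pkl","rb"))
E
```

```text
[[104.6, 362.8], [86.9, 357.8], [69.4, 352.8], [102.1, 363.4], [84.2, 358.3], [66.5, 353.3], [96.1, 364.8], [77.8, 359.5], [59.7, 354.3]]
```

View pics/e_t.png

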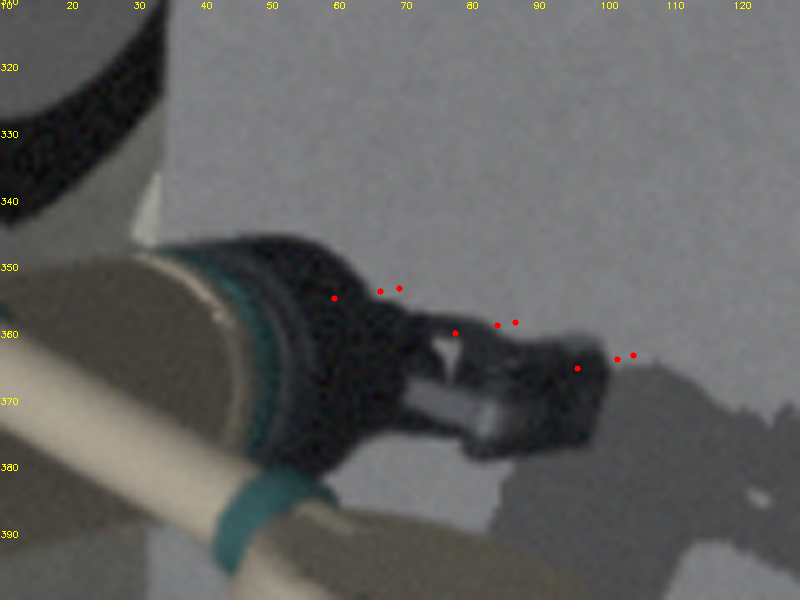

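Call:
servo_tool([
  [[0,0,0],[0,0,0],255],
  [[0,0,0],[0,0,0],255],
  [[0,0,0],[0,0,0],255],
  [[0,0,0],[0,0,0],255],
  [[0,0,0],[0,0,0],255],
  [[0,0,0],[0,0,0],255],
])

```text
time: 3.98
ee_pos: [0.4871, -0.1772, 0.1622]
eef_rot: [-3.142, -0.436, 1.611]
ft_force: [-0.2, 0.1, 0.3]
gripper_width: 0.0001
```

```bash
python3 - <<'E'
from go import *
from plant import *
t=read_camera("top");c=read_camera("scene")
pickle.dump((t,c),open("p2.pkl","wb"))
p=s["ee_pos"];R=b[1].as_matrix()
pts=[p-z*R[:,2] for z in(0,.019,.04)]
crop(t,(405,200),100,"f_t.png",pts=proj(t,pts));crop(c,(270,110),100,"f_s.png",pts=proj(c,pts))
print(proj(t,pts),proj(c,pts))
E
```

```text
{'t': 3.975, 'g': array([ 0.4874, -0.1852,  0.1794]), 'el': np.float64(25.01), 'yaw': np.float64(92.28), 'jz': np.float64(-0.0), 'w': 9.72334604320124e-05, 'F': array([-0.2,  0.1,  0.3]), 'q': array([-0.72,  0.36,  1.56,  0.31,  1.53, -0.83])}
[[396.84863048 203.41568294]
 [401.27809902 201.55133678]
 [406.31885983 199.42906614]] [[276.49099047 125.81955565]
 [273.87284261 118.19485648]
 [270.9299055  109.62210651]]
```

View pics/f_t.png

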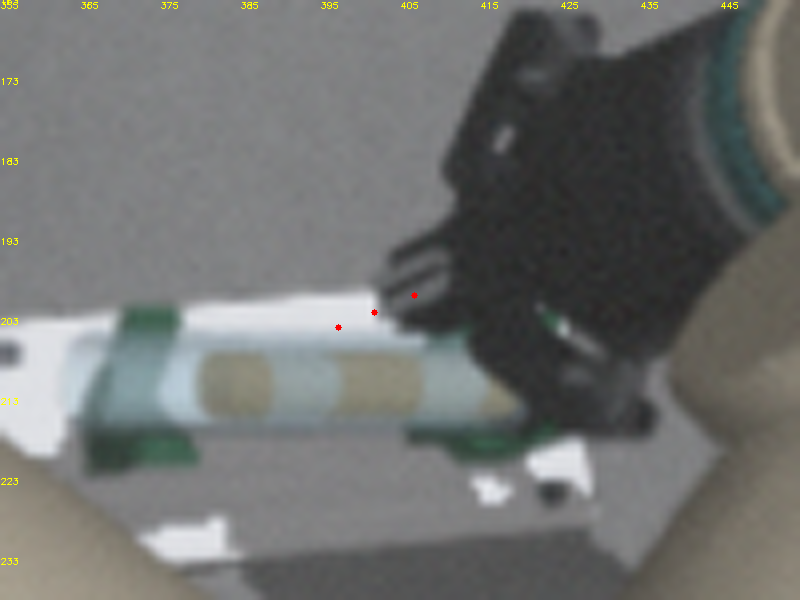

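View pics/f_s.png

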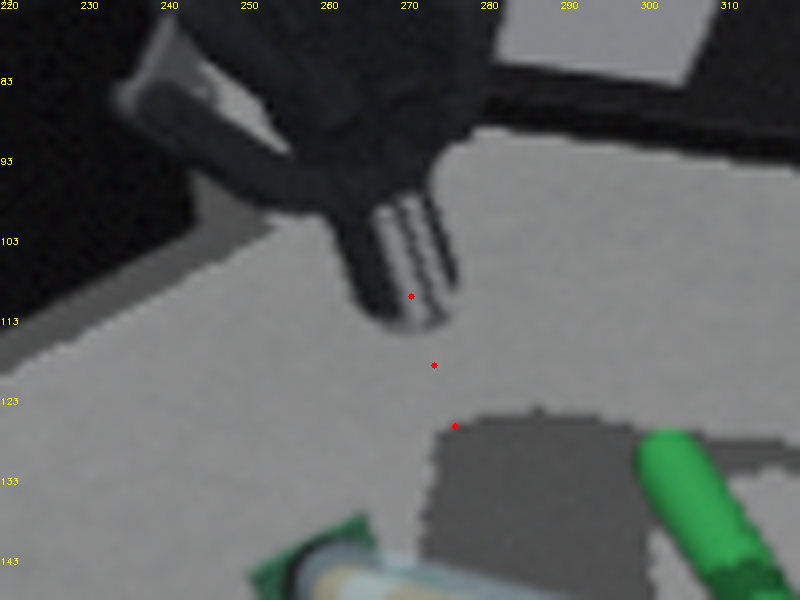

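```bash
python3 - <<'E'
from go import *
t,c=pickle.load(open("p2.pkl","rb"))
R=b[1].as_matrix();p=s["ee_pos"]
for us in [(271,113),(271,111.5)]:
  for ut in [(403,198.5),(402,199.5),(404,198)]:
    x,e=tri(c,us,t,ut); print(us,ut,x.round(4),round(e,4),(R.T@(x-p)).round(4))
E
```

```text
{'t': 4.075, 'g': array([ 0.4874, -0.1852,  0.1794]), 'el': np.float64(25.01), 'yaw': np.float64(92.28), 'jz': np.float64(-0.0), 'w': -1.1040115846374036e-05, 'F': array([-0.4, -0.9,  0.1]), 'q': array([-0.72,  0.36,  1.56,  0.31,  1.53, -0.83])}
(271, 113) (403, 198.5) [ 0.4917 -0.1876  0.1946] 0.0012 [ 0.0041  0.0042 -0.0338]
(271, 113) (402, 199.5) [ 0.4907 -0.1863  0.1944] 0.0045 [ 0.0053  0.0033 -0.033 ]
(271, 113) (404, 198) [ 0.492  -0.1893  0.1942] 0.0013 [ 0.0024  0.0044 -0.0341]
(271, 111.5) (403, 198.5) [ 0.4911 -0.1872  0.1987] 0.0021 [ 0.0062  0.0037 -0.0373]
(271, 111.5) (402, 199.5) [ 0.4902 -0.1858  0.1984] 0.0054 [ 0.0074  0.0027 -0.0365]
(271, 111.5) (404, 198) [ 0.4914 -0.1889  0.1982] 0.0004 [ 0.0045  0.0039 -0.0376]
```

Call:
servo_tool([
  [[0,0,0],[0,0,0],0],
  [[0,0,0],[0,0,0],0],
  [[0,0,0],[0,0,0],0],
  [[0,0,0],[0,0,0],0],
  [[-0.008,0,0.018],[0,0,0],0],
  [[-0.021,0,0.045],[0,0,0],0],
  [[-0.034,0,0.073],[0,0,0],0],
  [[-0.042,0,0.09],[0,0,0],0],
  [[-0.042,0,0.09],[0,0,0],0],
])

```text
time: 5.2
ee_pos: [0.4863, -0.1765, 0.062]
eef_rot: [-3.139, -0.439, 1.61]
ft_force: [-0.4, -0.2, -0.0]
gripper_width: 0.0852
```

```bash
python3 - <<'E'
from go import *
from plant import *
t=read_camera("top");c=read_camera("scene")
pickle.dump((t,c),open("p3.pkl","wb"))
p=s["ee_pos"];R=b[1].as_matrix()
pts=[p-z*R[:,2] for z in(0,.019,.04)]
crop(t,(400,200),100,"g_t.png",pts=proj(t,pts));crop(c,(270,135),100,"g_s.png",pts=proj(c,pts))
E
```

```text
{'t': 5.2, 'g': array([ 0.4866, -0.1846,  0.0792]), 'el': np.float64(25.13), 'yaw': np.float64(92.22), 'jz': np.float64(-0.14), 'w': 0.08524521945844223, 'F': array([-0.4, -0.2, -0. ]), 'q': array([-0.72,  0.46,  1.69,  0.32,  1.32, -0.9 ])}
```

View pics/g_t.png

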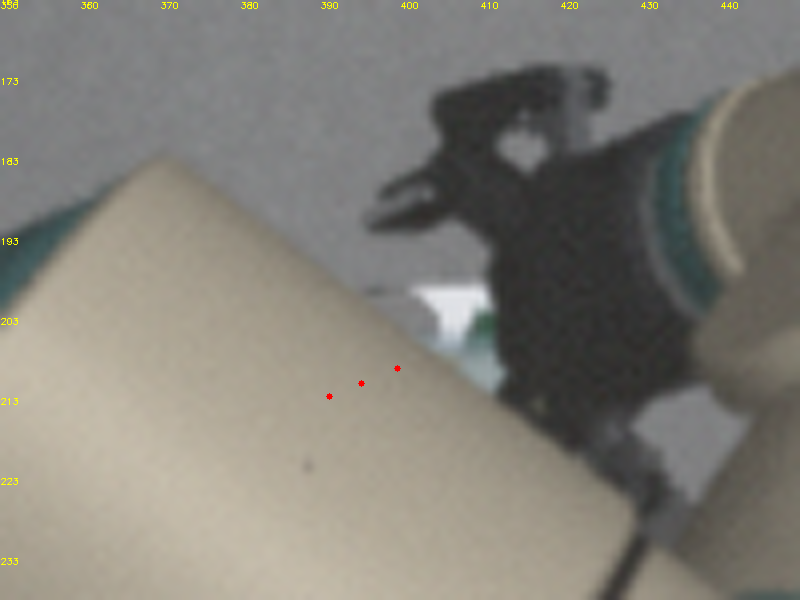

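View pics/g_s.png

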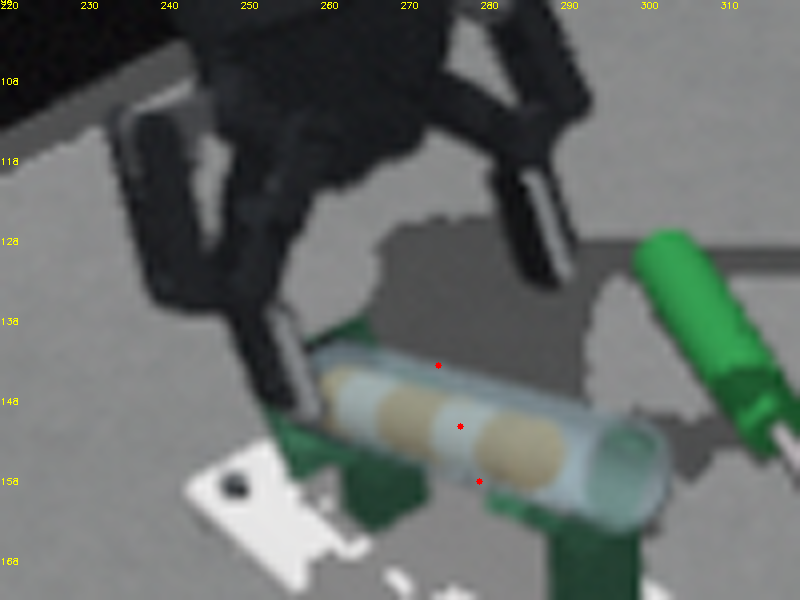

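Call:
servo_tool([
  [[0,0,0.01],[0,0,0],0],
  [[0,0,0.02],[0,0,0],0],
  [[0,0,0.03],[0,0,0],0],
  [[0,0,0.03],[0,0,0],0],
])

```text
time: 5.8
ee_pos: [0.4859, -0.1635, 0.0351]
eef_rot: [-3.14, -0.438, 1.611]
ft_force: [0.2, -0.4, 0.1]
gripper_width: 0.0855
```

```bash
python3 - <<'E'
from go import *
from plant import *
c=read_camera("scene")
pickle.dump((c,),open("p4.pkl","wb"))
p=s["ee_pos"];R=b[1].as_matrix()
pts=[p-z*R[:,2] for z in(.032,.051)]
crop(c,(270,135),100,"h_s.png",pts=proj(c,pts))
E
```

```text
{'t': 5.8, 'g': array([ 0.4862, -0.1716,  0.0523]), 'el': np.float64(25.08), 'yaw': np.float64(92.28), 'jz': np.float64(-0.09), 'w': 0.0854944135288119, 'F': array([ 0.2, -0.4,  0.1]), 'q': array([-0.71,  0.48,  1.74,  0.33,  1.25, -0.91])}
```

View pics/h_s.png

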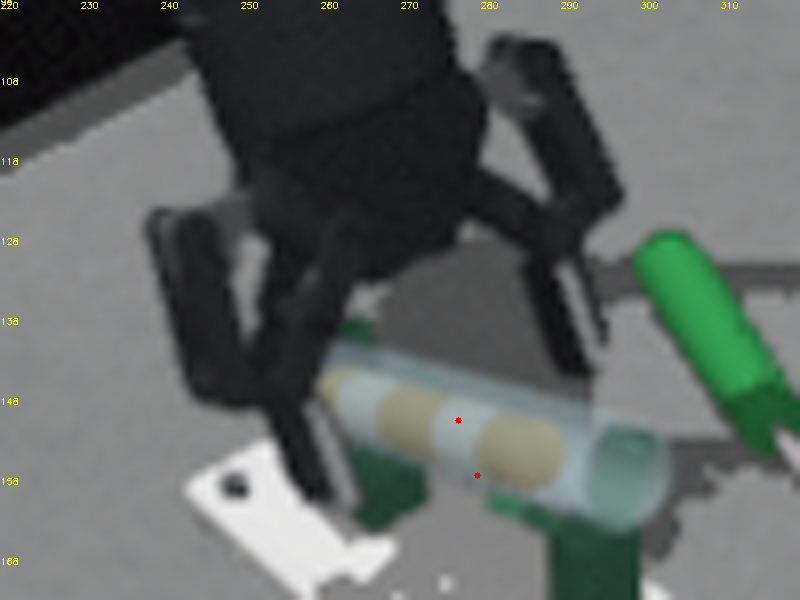

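Call:
servo_tool([
  [[0,0,0.002],[0,0,0],80],
  [[0,0,0.002],[0,0,0],120],
  [[0,0,0.002],[0,0,0],170],
  [[0,0,0.002],[0,0,0],220],
  [[0,0,0.002],[0,0,0],220],
  [[0,0,0.002],[0,0,0],220],
], force=50)

```text
time: 6.6
ee_pos: [0.485, -0.1641, 0.0344]
eef_rot: [-3.139, -0.436, 1.611]
ft_force: [-4.7, -3.6, 4.3]
gripper_width: 0.0318
```

```bash
python3 - <<'E'
from go import *
from plant import *
c=read_camera("scene")
pickle.dump((c,),open("p5.pkl","wb"))
crop(c,(270,135),100,"i_s.png")
E
```

```text
{'t': 6.6, 'g': array([ 0.4854, -0.1721,  0.0516]), 'el': np.float64(24.98), 'yaw': np.float64(92.32), 'jz': np.float64(-0.12), 'w': 0.03176015238463704, 'F': array([-4.7, -3.6,  4.3]), 'q': array([-0.71,  0.48,  1.74,  0.33,  1.25, -0.91])}
```

View pics/i_s.png

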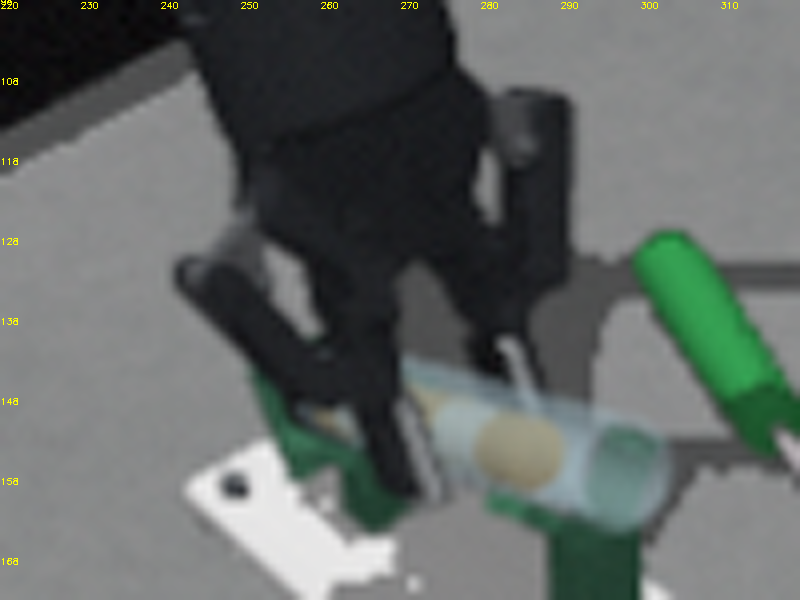

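Call:
servo_tool([
  [[0.0021,0,-0.0045],[0,0,0],220],
  [[0.0063,0,-0.0136],[0,0,0],220],
  [[0.0148,0,-0.0317],[0,0,0],220],
  [[0.0254,0,-0.0544],[0,0,0],220],
  [[0.038,0,-0.0816],[0,0,0],220],
  [[0.0507,0,-0.1088],[0,0,0],220],
  [[0.0507,0,-0.1088],[0,0,0],220],
])

```text
time: 7.52
ee_pos: [0.4881, -0.1646, 0.1561]
eef_rot: [3.136, -0.433, 1.613]
ft_force: [1.0, -0.7, -2.5]
gripper_width: 0.0319
```

```bash
python3 - <<'E'
from go import *
from plant import *
c=read_camera("scene")
pickle.dump((c,),open("p6.pkl","wb"))
R=b[1].as_matrix();p=s["ee_pos"];m=p-.049*R[:,2]
pts=[m+R[:,0]*l for l in(-.08,0,.09)]
crop(c,(275,120),120,"j_s.png",pts=proj(c,pts))
E
```

```text
{'t': 7.525, 'g': array([ 0.4883, -0.1725,  0.1733]), 'el': np.float64(24.79), 'yaw': np.float64(92.42), 'jz': np.float64(0.27), 'w': 0.03189797546926152, 'F': array([ 1. , -0.7, -2.5]), 'q': array([-0.71,  0.36,  1.59,  0.32,  1.5 , -0.82])}
```

View pics/j_s.png

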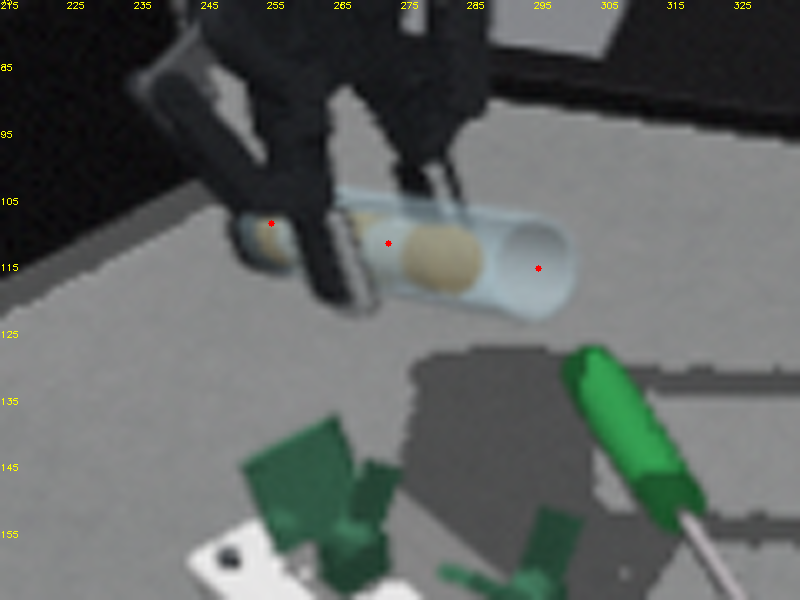

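```bash
cat >> h.py <<'E'
def rim(el,z,x=.5087,y=.1596,yaw=94.1):
    e,w=np.radians(el),np.radians(yaw)
    a=np.array([np.cos(e)*np.cos(w),np.cos(e)*np.sin(w),np.sin(e)])
    return np.array([x,y,z])-.09*a,el,yaw,.049
E
python3 - <<'E'
from go import *
show(*rim(25,.18)); show(*rim(5,.13));show(*rim(0,.08))
E
```

```text
{'t': 7.575, 'g': array([ 0.4873, -0.1721,  0.1718]), 'el': np.float64(24.89), 'yaw': np.float64(92.34), 'jz': np.float64(0.11), 'w': 0.03147669342902955, 'F': array([ 0.3,  0.2, -1.9]), 'q': array([-0.71,  0.36,  1.59,  0.32,  1.5 , -0.82])}
(array([0.51453188, 0.07824105, 0.14196436]), 25, 94.1, 0.049) ([0.2134, 0.0364, 0.1619], [0.0151, 0.002, -0.0278])
(array([0.51511028, 0.07017193, 0.12215598]), 5, 94.1, 0.049) ([0.181, 0.0371, 0.1735], [0.0101, -0.3471, -0.0301])
(array([0.51513477, 0.06983033, 0.08      ]), 0, 94.1, 0.049) ([0.159, 0.0372, 0.21], [0.0088, -0.4343, -0.0306])
```

Call:
servo_tool([
  [[0.015,0.002,0.011],[0,0,0],220],
  [[0.045,0.007,0.034],[0,0,0],220],
  [[0.08,0.013,0.061],[0.005,0,-0.009],220],
  [[0.115,0.02,0.087],[0.01,0,-0.018],220],
  [[0.15,0.026,0.114],[0.015,0.002,-0.028],220],
  [[0.185,0.032,0.14],[0.015,0.002,-0.028],220],
  [[0.205,0.036,0.155],[0.015,0.002,-0.028],220],
  [[0.213,0.036,0.162],[0.015,0.002,-0.028],220],
  [[0.213,0.036,0.162],[0.015,0.002,-0.028],220],
])

```text
time: 8.7
ee_pos: [0.5107, 0.0999, 0.0963]
eef_rot: [-3.137, -0.439, 1.642]
ft_force: [-0.8, -0.2, -1.8]
gripper_width: 0.0315
```

```bash
python3 - <<'E'
from go import *
from plant import *
show(*rim(5,.10));show(*rim(0,.06))
c=read_camera("scene");t=read_camera("top")
R=b[1].as_matrix();p=s["ee_pos"];m=p-.049*R[:,2]
pts=[m+R[:,0]*l for l in(-.08,0,.09)]
print(pts)
crop(c,(360,210),160,"k_s.png",pts=proj(c,pts));crop(t,(270,210),130,"k_t.png",pts=proj(t,pts))
E
```

```text
{'t': 8.7, 'g': array([0.5114, 0.0918, 0.1135]), 'el': np.float64(25.15), 'yaw': np.float64(94.08), 'jz': np.float64(-0.23), 'w': 0.031511544559698346, 'F': array([-0.8, -0.2, -1.8]), 'q': array([-0.26,  0.33,  1.81,  0.45,  1.19, -0.54])}
(array([0.51511028, 0.07017193, 0.09215598]), 5, 94.1, 0.049) ([-0.0457, 0.0024, 0.037], [-0.0043, -0.3516, 0.0004])
(array([0.51513477, 0.06983033, 0.06      ]), 0, 94.1, 0.049) ([-0.0636, 0.0025, 0.0644], [-0.0043, -0.4389, 0.0006])
[array([0.51759004, 0.00686433, 0.1066753 ]), array([0.51244102, 0.07909926, 0.14066945]), array([0.50664837, 0.16036356, 0.17891287])]
```

View pics/k_s.png

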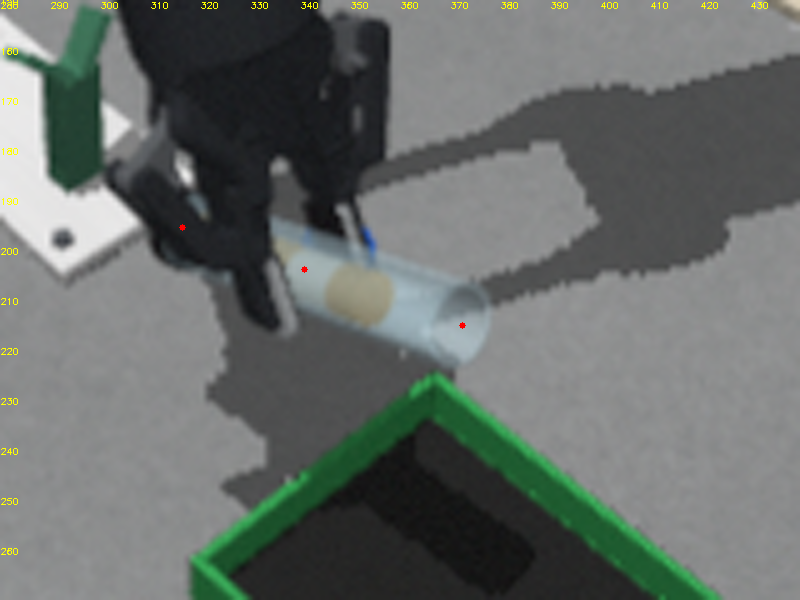

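View pics/k_t.png

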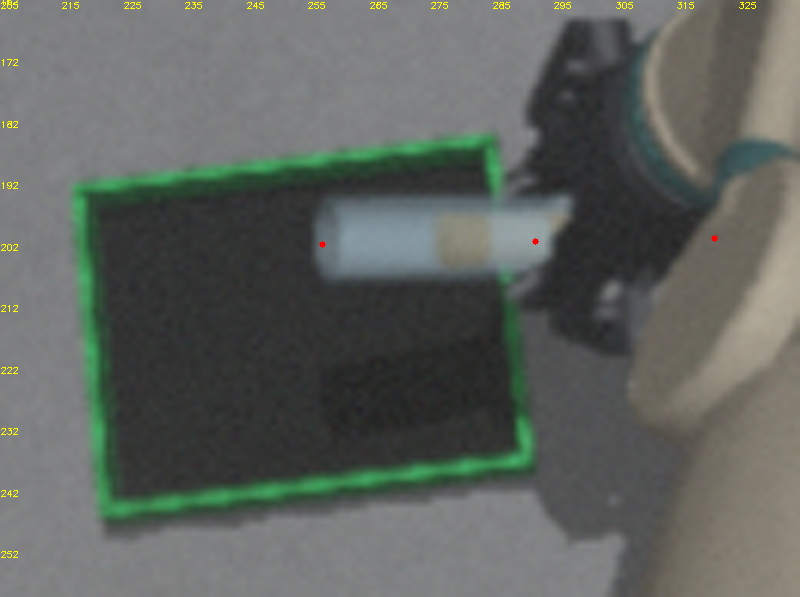

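Call:
servo_tool([
  [[-0.006,0.001,0.005],[-0.001,-0.04,0],220],
  [[-0.018,0.001,0.015],[-0.002,-0.13,0],220],
  [[-0.031,0.002,0.026],[-0.003,-0.23,0],220],
  [[-0.042,0.002,0.034],[-0.004,-0.32,0],220],
  [[-0.049,0.0025,0.042],[-0.004,-0.37,0],220],
  [[-0.055,0.0025,0.052],[-0.004,-0.4,0],220],
  [[-0.061,0.0025,0.06],[-0.004,-0.43,0],220],
  [[-0.0636,0.0025,0.0644],[-0.0043,-0.439,0],220],
  [[-0.0636,0.0025,0.0644],[-0.0043,-0.439,0],220],
])

```text
time: 9.93
ee_pos: [0.5164, 0.069, 0.0117]
eef_rot: [3.14, 0.0, 1.641]
ft_force: [-0.0, 0.2, -1.7]
gripper_width: 0.0318
```

```bash
cat > snap.py <<'E'
from go import *
from plant import *
def snap(n,both=True):
    R=b[1].as_matrix();p=s["ee_pos"];m=p-.049*R[:,2]
    pts=[m+R[:,0]*l for l in(-.08,0,.09)]
    print("rim",pts[2].round(4))
    c=read_camera("scene");crop(c,(370,230),120,n+"_s.png",pts=proj(c,pts))
    if both:
        t=read_camera("top");crop(t,(265,210),100,n+"_t.png",pts=proj(t,pts))
E
python3 - <<'E'
from snap import *
snap("l")
show(*rim(-10,.05));show(*rim(-14,.047))
E
```

```text
{'t': 9.925, 'g': array([0.5164, 0.069 , 0.0307]), 'el': np.float64(-0.03), 'yaw': np.float64(94.04), 'jz': np.float64(0.12), 'w': 0.03175135054384759, 'F': array([-0. ,  0.2, -1.7]), 'q': array([-0.  ,  0.37,  1.89, -0.  ,  0.88, -0.07])}
rim [0.51   0.1588 0.0607]
(array([0.51503701, 0.07119413, 0.06562834]), -10, 94.1, 0.049) ([-0.0062, -0.0012, -0.0057], [0.0019, -0.1741, -0.0013])
(array([0.51494363, 0.07249687, 0.06877297]), -14, 94.1, 0.049) ([-0.0083, -0.0012, -0.0095], [0.0019, -0.2439, -0.0013])
```

View pics/l_s.png

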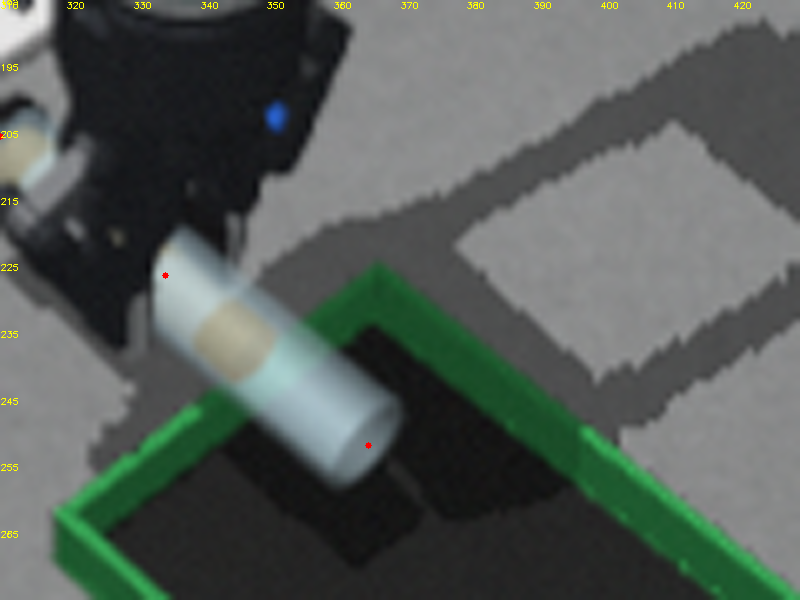

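View pics/l_t.png

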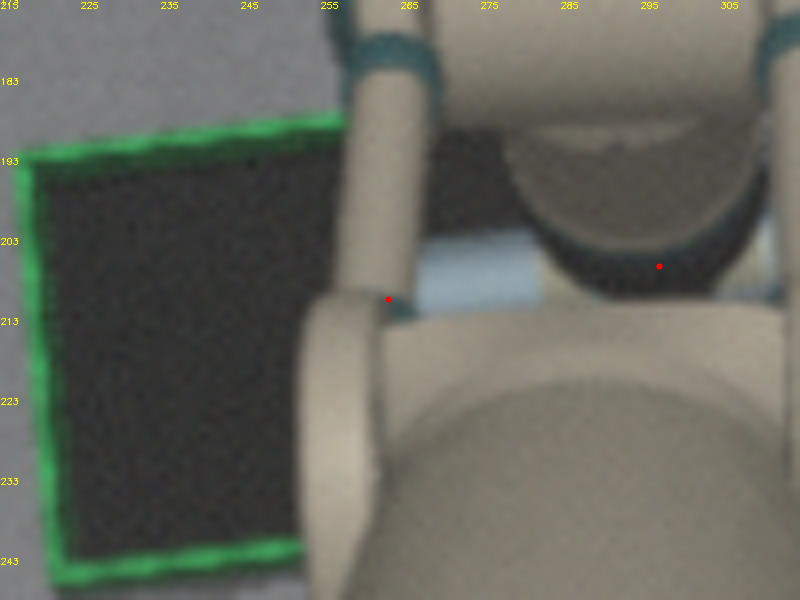

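Call:
servo_tool([
  [[-0.002,-0.001,-0.001],[0.001,-0.03,0],220],
  [[-0.004,-0.001,-0.003],[0.002,-0.09,-0.001],220],
  [[-0.006,-0.001,-0.0057],[0.002,-0.15,-0.001],220],
  [[-0.0062,-0.001,-0.0057],[0.002,-0.174,-0.001],220],
  [[-0.0062,-0.001,-0.0057],[0.002,-0.174,-0.001],220],
])

```text
time: 10.65
ee_pos: [0.5161, 0.0631, 0.0177]
eef_rot: [3.141, 0.174, 1.643]
ft_force: [0.5, -0.5, -2.3]
gripper_width: 0.0315
```

```bash
python3 - <<'E'
from snap import *
snap("m",False)
show(*rim(-12,.047));show(*rim(-14,.045));show(*rim(-16,.043))
E
```

```text
{'t': 10.65, 'g': array([0.5158, 0.0664, 0.0364]), 'el': np.float64(-9.97), 'yaw': np.float64(94.13), 'jz': np.float64(0.03), 'w': 0.031510455699794986, 'F': array([ 0.5, -0.5, -2.3]), 'q': array([ 0.12,  0.38,  1.87, -0.22,  0.91,  0.19])}
rim [0.509  0.16   0.0503]
(array([0.51499415, 0.07179201, 0.06571205]), -12, 94.1, 0.049) ([-0.0015, -0.0005, 0.0001], [0.0006, -0.0354, 0.0005])
(array([0.51494363, 0.07249687, 0.06677297]), -14, 94.1, 0.049) ([-0.0027, -0.0005, -0.0011], [0.0006, -0.0703, 0.0005])
(array([0.5148855 , 0.07330785, 0.06780736]), -16, 94.1, 0.049) ([-0.0038, -0.0005, -0.0024], [0.0006, -0.1052, 0.0005])
```

View pics/m_s.png

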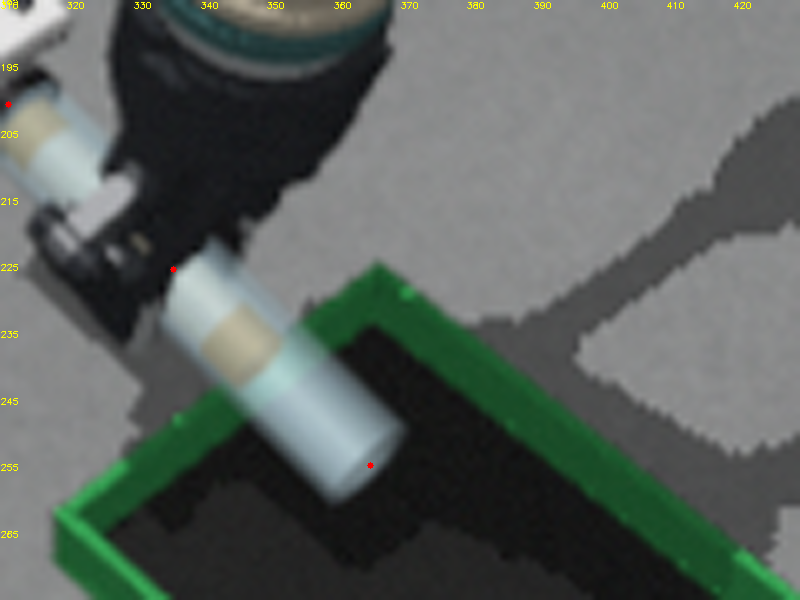

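Call:
servo_tool([
  [[-0.0015,-0.0005,0.0001],[0.0006,-0.0354,0.0005],220],
  [[-0.0027,-0.0005,-0.0011],[0.0006,-0.0703,0.0005],220],
  [[-0.0027,-0.0005,-0.0011],[0.0006,-0.0703,0.0005],220],
])

```text
time: 11.08
ee_pos: [0.5157, 0.0604, 0.019]
eef_rot: [-3.141, 0.244, 1.642]
ft_force: [-0.5, 0.1, -2.7]
gripper_width: 0.0315
```

```bash
cat >> snap.py <<'E'
def prof(n=None):
    """brass positions along tube axis from scene camera (mm from closed end)"""
    R=b[1].as_matrix();p=s["ee_pos"];m=p-.049*R[:,2]
    L=np.arange(-80,100,2.)
    c=read_camera("scene");im=c["img"].astype(float)
    cam=np.array(c["pose"])[:3,3]
    out=np.zeros(len(L))
    for off in (-4,0,4):
        # offset perpendicular to axis & view
        v=cam-m;o=np.cross(R[:,0],v);o/=np.linalg.norm(o)
        uv=proj(c,[m+R[:,0]*l/1000+o*off/1000 for l in L]).astype(np.float32)
        px=cv2.remap(im.astype(np.float32),uv[None,:,0],uv[None,:,1],cv2.INTER_LINEAR)[0]
        out+=(px[:,0]-px[:,2])/3
    print("r-b from x=50:",[f"{int(80+l)}:{int(o)}" for l,o in zip(L,out) if l>-30])
    print("rim",(m+.09*R[:,0]).round(4))
    if n: 
        pts=[m+R[:,0]*l for l in(0,.032,.09)]
        crop(c,(370,240),120,n+"_s.png",pts=proj(c,pts))
E
python3 - <<'E'
from snap import *
prof("n")
show(*rim(-16,.043));show(*rim(-18,.042))
E
```

```text
{'t': 11.075, 'g': array([0.5154, 0.065 , 0.0375]), 'el': np.float64(-13.99), 'yaw': np.float64(94.08), 'jz': np.float64(-0.02), 'w': 0.03147696664822234, 'F': array([-0.5,  0.1, -2.7]), 'q': array([ 0.17,  0.39,  1.87, -0.31,  0.93,  0.29])}
r-b from x=50: ['52:-2', '54:-3', '56:-3', '58:-3', '60:-3', '62:-3', '64:-2', '66:-3', '68:-2', '70:-3', '72:-4', '74:-4', '76:-3', '78:-3', '80:-3', '82:-4', '84:-6', '86:-11', '88:-15', '90:-15', '92:-14', '94:-14', '96:-14', '98:-14', '100:-14', '102:-14', '104:-12', '106:0', '108:17', '110:23', '112:23', '114:23', '116:23', '118:22', '120:21', '122:19', '124:11', '126:-9', '128:-29', '130:-34', '132:-33', '134:-31', '136:-30', '138:-30', '140:-29', '142:-30', '144:-30', '146:-30', '148:-30', '150:-30', '152:-30', '154:-30', '156:-30', '158:-30', '160:-30', '162:-29', '164:-29', '166:-27', '168:-23', '170:-18', '172:-9', '174:-1', '176:0', '178:0']
rim [0.5087 0.1593 0.0448]
(array([0.5148855 , 0.07330785, 0.06780736]), -16, 94.1, 0.049) ([-0.0009, 0.0001, -0.0015], [-0.0004, -0.0351, -0.0003])
(array([0.51481983, 0.07422397, 0.06981153]), -18, 94.1, 0.049) ([-0.0022, 0.0001, -0.0037], [-0.0004, -0.07, -0.0003])
```

View pics/n_s.png

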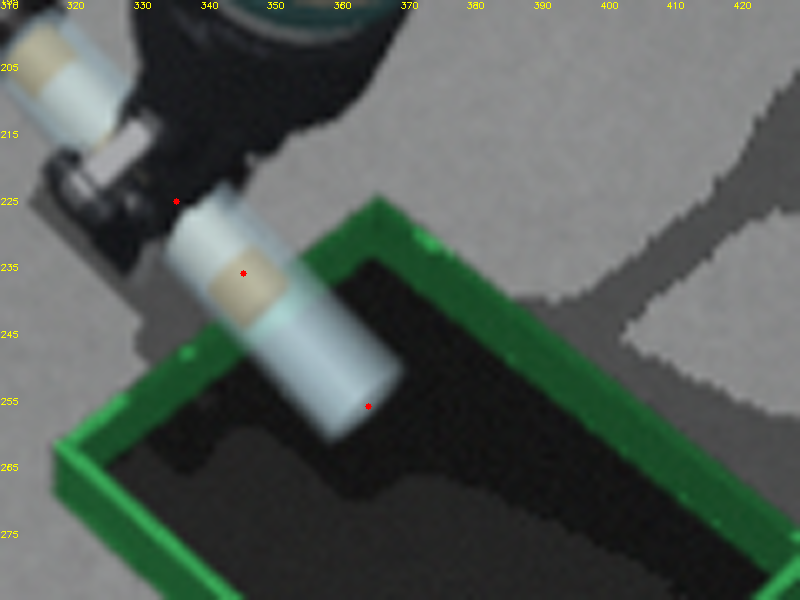

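```bash
python3 - <<'E'
from go import *
show(*rim(-16,.038));show(*rim(-18,.036))
E
```

```text
{'t': 11.125, 'g': array([0.5154, 0.0648, 0.0375]), 'el': np.float64(-13.98), 'yaw': np.float64(94.06), 'jz': np.float64(-0.01), 'w': 0.0319532482486025, 'F': array([ 0.1, -0.2, -1.7]), 'q': array([ 0.17,  0.39,  1.87, -0.31,  0.93,  0.29])}
(array([0.5148855 , 0.07330785, 0.06280736]), -16, 94.1, 0.049) ([0.0004, 0.0001, 0.0034], [-0.0004, -0.0352, -0.0007])
(array([0.51481983, 0.07422397, 0.06381153]), -18, 94.1, 0.049) ([-0.0006, 0.0001, 0.0021], [-0.0004, -0.0701, -0.0007])
```

Call:
servo_tool([
  [[0.0002,0,0.002],[0,-0.018,0],220],
  [[0.0004,0,0.0034],[0,-0.0352,0],220],
  [[0.0004,0,0.0034],[0,-0.0352,0],220],
])

```text
time: 11.5
ee_pos: [0.5155, 0.0601, 0.0154]
eef_rot: [-3.141, 0.28, 1.643]
ft_force: [-0.3, 0.5, -1.4]
gripper_width: 0.032
```

```bash
sed -i 's/if l>-30\]/if l>15]/' snap.py; python3 - <<'E'
from snap import *
prof("n2")
show(*rim(-18,.036));show(*rim(-20,.035))
E
```

```text
{'t': 11.5, 'g': array([0.5151, 0.0653, 0.0337]), 'el': np.float64(-16.06), 'yaw': np.float64(94.11), 'jz': np.float64(-0.05), 'w': 0.03201360941005273, 'F': array([-0.3,  0.5, -1.4]), 'q': array([ 0.19,  0.41,  1.87, -0.35,  0.93,  0.34])}
r-b from x=50: ['96:-14', '98:-14', '100:-14', '102:-14', '104:-14', '106:-14', '108:-9', '110:7', '112:20', '114:22', '116:22', '118:22', '120:22', '122:23', '124:22', '126:15', '128:-1', '130:-22', '132:-30', '134:-30', '136:-30', '138:-30', '140:-30', '142:-30', '144:-30', '146:-30', '148:-30', '150:-29', '152:-29', '154:-29', '156:-30', '158:-30', '160:-29', '162:-30', '164:-30', '166:-30', '168:-25', '170:-17', '172:-7', '174:-1', '176:0', '178:0']
rim [0.5083 0.1599 0.0376]
(array([0.51481983, 0.07422397, 0.06381153]), -18, 94.1, 0.049) ([-0.0014, 0.0004, -0.0015], [-0.0008, -0.0338, 0.0002])
(array([0.51474671, 0.0752441 , 0.06578181]), -20, 94.1, 0.049) ([-0.0027, 0.0004, -0.0037], [-0.0008, -0.0688, 0.0002])
```

Call:
servo_tool([
  [[0,0,0],[0,0,0],220],
  [[0,0,0],[0,0,0],220],
])

```text
time: 11.8
ee_pos: [0.5158, 0.0598, 0.0158]
eef_rot: [3.142, 0.28, 1.642]
ft_force: [-1.0, 0.6, -2.7]
gripper_width: 0.0317
```

```bash
python3 - <<'E'
from snap import *
prof("n3")
E
```

```text
{'t': 11.8, 'g': array([0.5154, 0.0651, 0.0341]), 'el': np.float64(-16.04), 'yaw': np.float64(94.06), 'jz': np.float64(0.0), 'w': 0.03166869931035558, 'F': array([-1. ,  0.6, -2.7]), 'q': array([ 0.19,  0.41,  1.87, -0.35,  0.93,  0.34])}
r-b from x=50: ['96:-14', '98:-14', '100:-14', '102:-14', '104:-15', '106:-15', '108:-15', '110:-13', '112:-3', '114:13', '116:22', '118:23', '120:23', '122:23', '124:23', '126:23', '128:20', '130:11', '132:-10', '134:-26', '136:-30', '138:-30', '140:-30', '142:-30', '144:-30', '146:-30', '148:-30', '150:-29', '152:-29', '154:-29', '156:-29', '158:-29', '160:-30', '162:-30', '164:-30', '166:-30', '168:-25', '170:-17', '172:-6', '174:0', '176:0', '178:0']
rim [0.5087 0.1596 0.0381]
```

Call:
servo_tool([
  [[0,0,0],[0,0,0],220],
  [[0,0,0],[0,0,0],220],
  [[0,0,0],[0,0,0],220],
  [[0,0,0],[0,0,0],220],
  [[0,0,0],[0,0,0],220],
  [[0,0,0],[0,0,0],220],
])

```text
time: 12.6
ee_pos: [0.5157, 0.0599, 0.0158]
eef_rot: [-3.141, 0.28, 1.642]
ft_force: [1.6, 0.6, -2.1]
gripper_width: 0.0317
```

```bash
python3 - <<'E'
from snap import *
prof("n4")
E
```

```text
{'t': 12.6, 'g': array([0.5153, 0.0651, 0.034 ]), 'el': np.float64(-16.05), 'yaw': np.float64(94.07), 'jz': np.float64(-0.01), 'w': 0.031736316670487805, 'F': array([ 1.6,  0.6, -2.1]), 'q': array([ 0.19,  0.41,  1.87, -0.35,  0.93,  0.34])}
r-b from x=50: ['96:-15', '98:-14', '100:-14', '102:-14', '104:-15', '106:-15', '108:-15', '110:-14', '112:-14', '114:-8', '116:9', '118:21', '120:23', '122:23', '124:23', '126:23', '128:23', '130:20', '132:11', '134:-11', '136:-27', '138:-30', '140:-30', '142:-30', '144:-30', '146:-30', '148:-29', '150:-30', '152:-29', '154:-29', '156:-29', '158:-29', '160:-30', '162:-30', '164:-30', '166:-30', '168:-25', '170:-17', '172:-6', '174:0', '176:0', '178:0']
rim [0.5086 0.1596 0.038 ]
```

Call:
servo_tool([
  [[-0.0005,0,-0.0005],[0,-0.017,0],220],
  [[-0.0005,0,-0.0005],[0,-0.017,0],220],
  [[-0.0005,0,-0.0005],[0,-0.017,0],220],
  [[-0.0005,0,-0.0005],[0,-0.017,0],220],
])

```text
time: 13.15
ee_pos: [0.5158, 0.0596, 0.0164]
eef_rot: [-3.142, 0.297, 1.642]
ft_force: [-0.1, -0.2, -2.0]
gripper_width: 0.0319
```

```bash
python3 - <<'E'
from snap import *
prof("n5")
E
```

```text
{'t': 13.15, 'g': array([0.5154, 0.0651, 0.0346]), 'el': np.float64(-17.02), 'yaw': np.float64(94.07), 'jz': np.float64(-0.0), 'w': 0.03192074825591694, 'F': array([-0.1, -0.2, -2. ]), 'q': array([ 0.2 ,  0.41,  1.87, -0.37,  0.94,  0.36])}
r-b from x=50: ['96:23', '98:23', '100:23', '102:23', '104:19', '106:3', '108:-11', '110:-14', '112:-14', '114:-14', '116:-14', '118:-14', '120:-14', '122:-14', '124:-14', '126:-14', '128:-14', '130:-11', '132:3', '134:19', '136:23', '138:23', '140:23', '142:23', '144:24', '146:22', '148:14', '150:-8', '152:-26', '154:-29', '156:-30', '158:-30', '160:-30', '162:-30', '164:-30', '166:-30', '168:-26', '170:-17', '172:-6', '174:-1', '176:0', '178:0']
rim [0.5086 0.1597 0.0369]
```

Call:
servo_tool([
  [[0.0005,0,0.0005],[0,0.017,0],220],
  [[0.0005,0,0.0005],[0,0.017,0],220],
])

```text
time: 13.45
ee_pos: [0.5158, 0.0595, 0.0159]
eef_rot: [3.141, 0.28, 1.641]
ft_force: [0.1, 0.3, -2.2]
gripper_width: 0.0315
```

```bash
python3 - <<'E'
from snap import *
prof("n6")
E
```

```text
{'t': 13.45, 'g': array([0.5154, 0.0647, 0.0341]), 'el': np.float64(-16.03), 'yaw': np.float64(94.02), 'jz': np.float64(0.01), 'w': 0.03154567453597885, 'F': array([ 0.1,  0.3, -2.2]), 'q': array([ 0.19,  0.41,  1.87, -0.35,  0.93,  0.34])}
r-b from x=50: ['96:23', '98:23', '100:24', '102:23', '104:23', '106:22', '108:21', '110:22', '112:23', '114:23', '116:24', '118:24', '120:24', '122:23', '124:12', '126:-6', '128:-14', '130:-14', '132:-14', '134:-14', '136:-14', '138:-14', '140:-14', '142:-15', '144:-15', '146:-14', '148:-14', '150:-5', '152:13', '154:22', '156:23', '158:23', '160:23', '162:23', '164:23', '166:21', '168:19', '170:7', '172:-2', '174:0', '176:0', '178:0']
rim [0.5088 0.1593 0.0381]
```

View pics/n6_s.png

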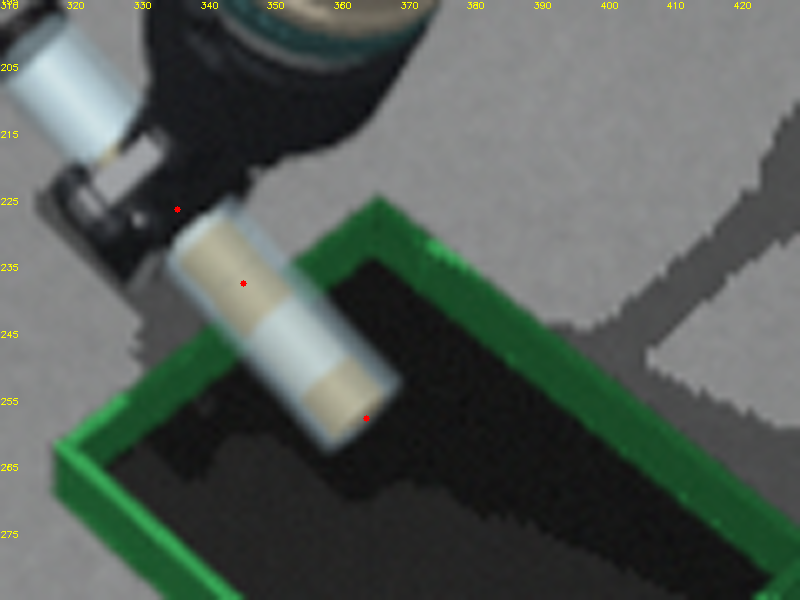

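Call:
servo_tool([
  [[0.0026,0,0.003],[0,0.087,0],220],
  [[0.0026,0,0.003],[0,0.087,0],220],
])

```text
time: 13.75
ee_pos: [0.5157, 0.0604, 0.0124]
eef_rot: [3.141, 0.194, 1.639]
ft_force: [0.7, 0.3, -1.1]
gripper_width: 0.0319
```

```bash
sed -i 's/if l>15\]/if l>-30]/;s/L=np.arange(-80,100,2.)/L=np.arange(-80,160,3.)/' snap.py; python3 - <<'E'
from snap import *
prof("n7")
show(*rim(-16,.038));show(*rim(-17,.036))
E
```

```text
{'t': 13.75, 'g': array([0.5154, 0.064 , 0.031 ]), 'el': np.float64(-11.1), 'yaw': np.float64(93.91), 'jz': np.float64(0.02), 'w': 0.03188096623045253, 'F': array([ 0.7,  0.3, -1.1]), 'q': array([ 0.13,  0.39,  1.88, -0.25,  0.9 ,  0.22])}
r-b from x=50: ['51:-5', '54:-4', '57:-3', '60:-3', '63:-2', '66:-2', '69:-3', '72:-4', '75:-3', '78:-3', '81:-5', '84:-10', '87:-13', '90:-13', '93:-13', '96:-13', '99:-13', '102:2', '105:23', '108:24', '111:24', '114:25', '117:23', '120:16', '123:20', '126:24', '129:24', '132:24', '135:25', '138:14', '141:-8', '144:-12', '147:-12', '150:-12', '153:-11', '156:-11', '159:-11', '162:-11', '165:5', '168:60', '171:123', '174:137', '177:137', '180:131', '183:71', '186:13', '189:0', '192:0', '195:0', '198:0', '201:0', '204:0', '207:0', '210:0', '213:0', '216:0', '219:0', '222:0', '225:0', '228:0', '231:0', '234:0', '237:0']
rim [0.509  0.1579 0.0432]
(array([0.5148855 , 0.07330785, 0.06280736]), -16, 94.1, 0.049) ([-0.0012, 0.0001, -0.0031], [-0.0005, -0.0856, -0.0033])
(array([0.5148536 , 0.07375284, 0.06231345]), -17, 94.1, 0.049) ([-0.0015, 0.0001, -0.0028], [-0.0005, -0.103, -0.0032])
```

View pics/n7_s.png

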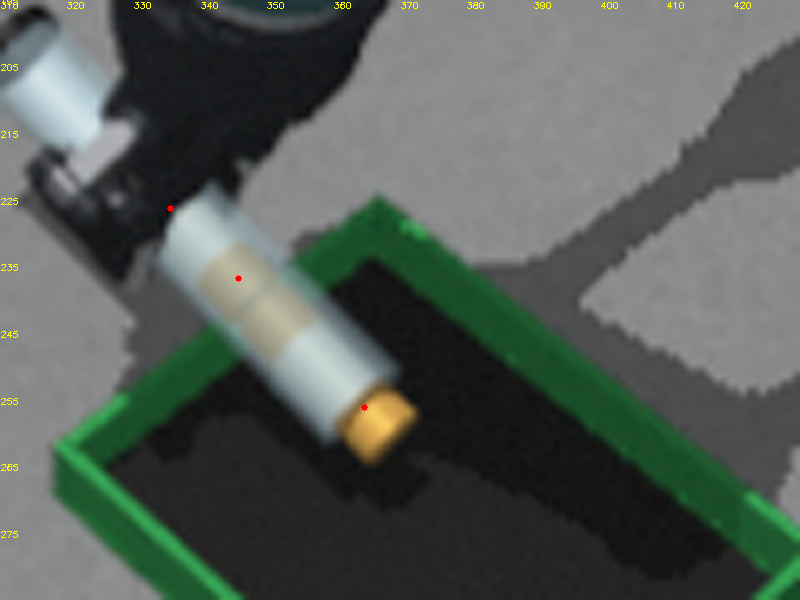

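Call:
servo_tool([
  [[-0.0012,0,-0.0028],[0,-0.09,0],220],
  [[-0.0012,0,-0.0028],[0,-0.09,0],220],
])

```text
time: 14.05
ee_pos: [0.5156, 0.0623, 0.0149]
eef_rot: [-3.141, 0.283, 1.645]
ft_force: [1.1, -0.1, -2.1]
gripper_width: 0.0316
```

```bash
python3 - <<'E'
from snap import *
prof("n8")
E
```

```text
{'t': 14.05, 'g': array([0.5152, 0.0676, 0.0331]), 'el': np.float64(-16.23), 'yaw': np.float64(94.25), 'jz': np.float64(-0.03), 'w': 0.031622019114942286, 'F': array([ 1.1, -0.1, -2.1]), 'q': array([ 0.2 ,  0.41,  1.87, -0.35,  0.93,  0.35])}
r-b from x=50: ['51:-22', '54:-11', '57:-5', '60:-4', '63:-4', '66:-4', '69:-3', '72:-3', '75:-3', '78:-4', '81:-3', '84:-3', '87:-6', '90:-13', '93:-14', '96:-14', '99:-14', '102:-15', '105:-14', '108:-15', '111:-14', '114:6', '117:22', '120:23', '123:23', '126:23', '129:19', '132:-6', '135:-16', '138:19', '141:23', '144:23', '147:23', '150:21', '153:-4', '156:-15', '159:-15', '162:-14', '165:-14', '168:-4', '171:10', '174:11', '177:25', '180:114', '183:135', '186:135', '189:135', '192:133', '195:80', '198:5', '201:0', '204:0', '207:0', '210:0', '213:0', '216:0', '219:0', '222:0', '225:0', '228:0', '231:0', '234:0', '237:0']
rim [0.5082 0.1622 0.0368]
```

View pics/n8_s.png

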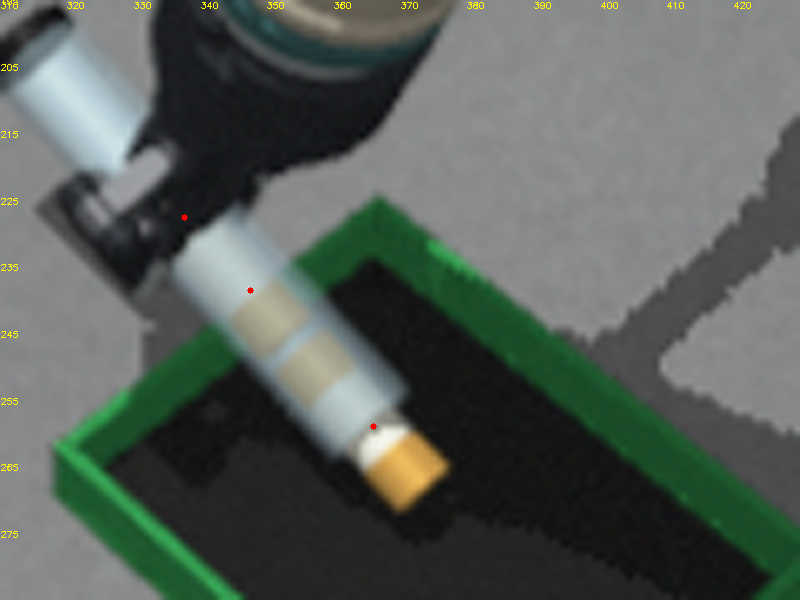

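Call:
servo_tool([
  [[0,0,0],[0,0,0],220],
])

```text
time: 14.22
ee_pos: [0.5156, 0.061, 0.0151]
eef_rot: [-3.141, 0.283, 1.642]
ft_force: [0.4, -0.2, -1.7]
gripper_width: 0.0315
```

```bash
python3 - <<'E'
from snap import *
prof("n9")
E
```

```text
{'t': 14.225, 'g': array([0.5152, 0.0663, 0.0334]), 'el': np.float64(-16.2), 'yaw': np.float64(94.09), 'jz': np.float64(-0.02), 'w': 0.03147358634032391, 'F': array([ 0.4, -0.2, -1.7]), 'q': array([ 0.2 ,  0.41,  1.87, -0.35,  0.93,  0.34])}
r-b from x=50: ['51:-20', '54:-11', '57:-5', '60:-5', '63:-5', '66:-4', '69:-4', '72:-4', '75:-3', '78:-3', '81:-4', '84:-4', '87:-16', '90:-2', '93:21', '96:23', '99:23', '102:23', '105:16', '108:-9', '111:-15', '114:-14', '117:-15', '120:-14', '123:-14', '126:-14', '129:-15', '132:0', '135:21', '138:23', '141:23', '144:23', '147:22', '150:1', '153:-27', '156:-29', '159:-20', '162:17', '165:24', '168:42', '171:86', '174:121', '177:64', '180:11', '183:9', '186:9', '189:10', '192:9', '195:10', '198:9', '201:14', '204:90', '207:130', '210:130', '213:129', '216:130', '219:85', '222:4', '225:0', '228:0', '231:0', '234:0', '237:0']
rim [0.5084 0.1608 0.0371]
```

View pics/n9_s.png

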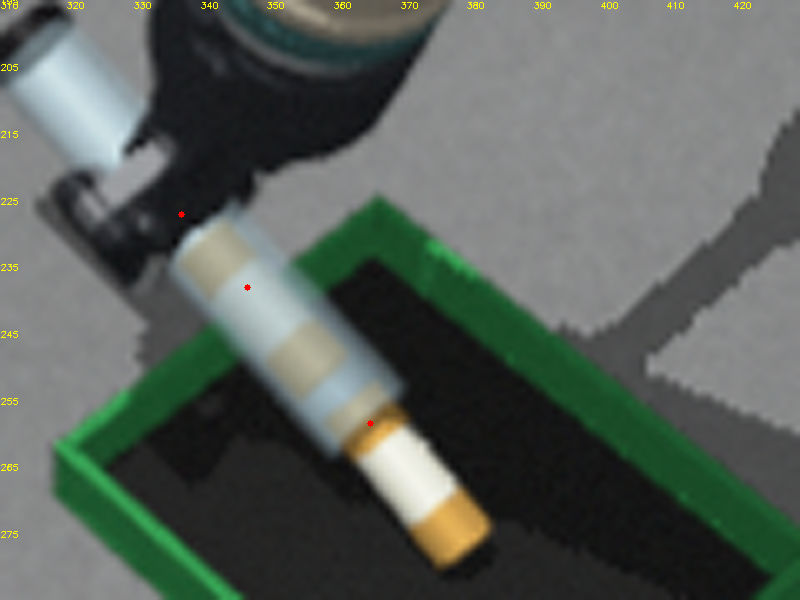

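```bash
python3 - <<'E'
from go import *
show(*rim(-6,.047));show(*rim(-3,.050));show(*rim(0,.053))
E
```

```text
{'t': 14.275, 'g': array([0.5153, 0.0661, 0.0334]), 'el': np.float64(-16.2), 'yaw': np.float64(94.06), 'jz': np.float64(-0.01), 'w': 0.031875780576179624, 'F': array([-0.4, -0.3, -1.5]), 'q': array([ 0.2 ,  0.41,  1.87, -0.35,  0.93,  0.34])}
(array([0.51509952, 0.0703221 , 0.05640756]), -6, 94.1, 0.049) ([0.0064, 0.0001, 0.006], [-0.0002, 0.178, -0.0007])
(array([0.51512595, 0.06995336, 0.05471024]), -3, 94.1, 0.049) ([0.009, 0.0001, 0.0072], [-0.0002, 0.2304, -0.0007])
(array([0.51513477, 0.06983033, 0.053     ]), 0, 94.1, 0.049) ([0.0118, 0.0001, 0.0082], [-0.0002, 0.2827, -0.0007])
```

Call:
servo_tool([
  [[0.0064,0,0.006],[0,0.178,0],220],
  [[0.009,0,0.0072],[0,0.2304,0],220],
])

```text
time: 14.52
ee_pos: [0.5158, 0.0662, 0.0062]
eef_rot: [3.14, 0.05, 1.639]
ft_force: [-0.7, -0.5, -1.5]
gripper_width: 0.0319
```

```bash
python3 - <<'E'
from snap import *
prof("n10")
E
```

```text
{'t': 14.525, 'g': array([0.5157, 0.0671, 0.0251]), 'el': np.float64(-2.89), 'yaw': np.float64(93.93), 'jz': np.float64(0.09), 'w': 0.03192894702940906, 'F': array([-0.7, -0.5, -1.5]), 'q': array([ 0.03,  0.38,  1.89, -0.07,  0.86,  0.01])}
r-b from x=50: ['51:-3', '54:-3', '57:-4', '60:-4', '63:-4', '66:-3', '69:-3', '72:-4', '75:-8', '78:-19', '81:-24', '84:-28', '87:-29', '90:-28', '93:-28', '96:-28', '99:-28', '102:-26', '105:0', '108:22', '111:23', '114:23', '117:24', '120:11', '123:-9', '126:-11', '129:-11', '132:-12', '135:-12', '138:-12', '141:-11', '144:-11', '147:5', '150:22', '153:24', '156:24', '159:24', '162:24', '165:36', '168:49', '171:-7', '174:-12', '177:-1', '180:0', '183:0', '186:0', '189:0', '192:0', '195:0', '198:0', '201:0', '204:0', '207:0', '210:0', '213:1', '216:0', '219:9', '222:17', '225:20', '228:24', '231:28', '234:21', '237:4']
rim [0.5094 0.1583 0.0506]
```

View pics/n10_s.png

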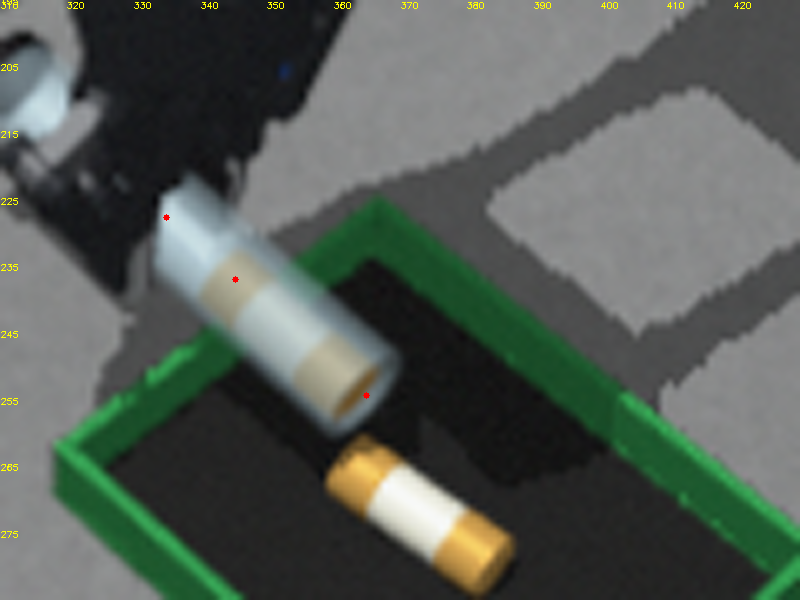

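```bash
python3 - <<'E'
from go import *
show(*rim(7,.072));show(*rim(16,.095))
E
```

```text
{'t': 14.575, 'g': array([0.5155, 0.0664, 0.025 ]), 'el': np.float64(-2.89), 'yaw': np.float64(93.9), 'jz': np.float64(0.04), 'w': 0.031467166688008155, 'F': array([ 0. , -2. , -0.8]), 'q': array([ 0.03,  0.38,  1.89, -0.07,  0.86,  0.01])}
(array([0.51508681, 0.07049946, 0.06103176]), 7, 94.1, 0.049) ([0.0108, -0.0002, -0.0069], [0.0009, 0.1727, -0.0035])
(array([0.5148855 , 0.07330785, 0.07019264]), 16, 94.1, 0.049) ([0.0206, -0.0002, -0.0181], [0.0012, 0.3297, -0.0034])
```

Call:
servo_tool([
  [[0.0108,0,-0.0069],[0,0.1727,0],220],
  [[0.0206,0,-0.0181],[0,0.3297,0],220],
  [[0.0206,0,-0.0181],[0,0.3297,0],220],
])

```text
time: 14.95
ee_pos: [0.5147, 0.0862, 0.0227]
eef_rot: [3.141, -0.275, 1.636]
ft_force: [-0.4, -0.4, -1.0]
gripper_width: 0.0318
```

```bash
python3 - <<'E'
from snap import *
prof("n11")
show(*rim(25,.18))
E
```

```text
{'t': 14.95, 'g': array([0.515 , 0.0811, 0.041 ]), 'el': np.float64(15.75), 'yaw': np.float64(93.75), 'jz': np.float64(0.02), 'w': 0.031795102557288166, 'F': array([-0.4, -0.4, -1. ]), 'q': array([-0.17,  0.38,  1.89,  0.33,  0.96, -0.44])}
r-b from x=50: ['51:-5', '54:-4', '57:-4', '60:-5', '63:-9', '66:-15', '69:-19', '72:-24', '75:-28', '78:-30', '81:-30', '84:-30', '87:-30', '90:-29', '93:-29', '96:-22', '99:7', '102:18', '105:20', '108:20', '111:19', '114:2', '117:-11', '120:-14', '123:-14', '126:-14', '129:-14', '132:-14', '135:-14', '138:-10', '141:7', '144:18', '147:20', '150:19', '153:19', '156:20', '159:35', '162:66', '165:74', '168:61', '171:6', '174:-17', '177:-18', '180:-9', '183:0', '186:0', '189:0', '192:0', '195:0', '198:0', '201:0', '204:0', '207:0', '210:0', '213:0', '216:0', '219:0', '222:0', '225:0', '228:-1', '231:-1', '234:-2', '237:-3']
rim [0.5099 0.1594 0.0943]
(array([0.51453188, 0.07824105, 0.14196436]), 25, 94.1, 0.049) ([0.0326, -0.0008, -0.0686], [0.0024, 0.1614, -0.0057])
```

View pics/n11_s.png

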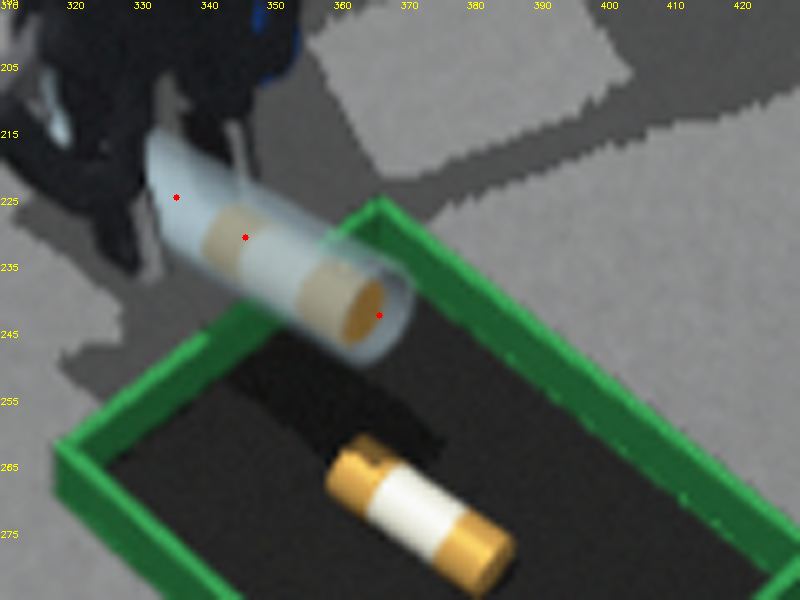

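```bash
python3 - <<'E'
from go import *
show(*rim(18.5,.18))
E
```

```text
{'t': 15.0, 'g': array([0.5142, 0.0821, 0.0408]), 'el': np.float64(15.71), 'yaw': np.float64(93.87), 'jz': np.float64(-0.04), 'w': 0.03168136106097751, 'F': array([-0. ,  0.7, -1.2]), 'q': array([-0.17,  0.38,  1.89,  0.33,  0.96, -0.44])}
(array([0.51480224, 0.0744693 , 0.15144258]), 18.5, 94.1, 0.049) ([0.025, -0.0, -0.0786], [0.0004, 0.0486, -0.0039])
```

Call:
servo_tool([
  [[0.004,0,-0.012],[0,0.01,0],220],
  [[0.011,0,-0.034],[0,0.025,-0.002],220],
  [[0.018,0,-0.056],[0,0.04,-0.004],220],
  [[0.023,0,-0.072],[0,0.0486,-0.004],220],
  [[0.025,0,-0.0786],[0,0.0486,-0.004],220],
  [[0.025,0,-0.0786],[0,0.0486,-0.004],220],
  [[0.025,0,-0.0786],[0,0.0486,-0.004],220],
  [[0.025,0,-0.0786],[0,0.0486,-0.004],220],
])

```text
time: 16.0
ee_pos: [0.5129, 0.0917, 0.1045]
eef_rot: [-3.141, -0.326, 1.646]
ft_force: [0.2, 1.0, -1.6]
gripper_width: 0.0321
```

```bash
python3 - <<'E'
from snap import *
R=b[1].as_matrix();p=s["ee_pos"];m=p-.049*R[:,2]
c=read_camera("scene");crop(c,(360,220),150,"o_s.png",pts=proj(c,[m+R[:,0]*l for l in(-.08,0,.09)]))
E
```

```text
{'t': 16.0, 'g': array([0.5134, 0.0856, 0.1225]), 'el': np.float64(18.66), 'yaw': np.float64(94.29), 'jz': np.float64(-0.03), 'w': 0.032053557224907124, 'F': array([ 0.2,  1. , -1.6]), 'q': array([-0.2 ,  0.29,  1.79,  0.34,  1.17, -0.43])}
```

View pics/o_s.png

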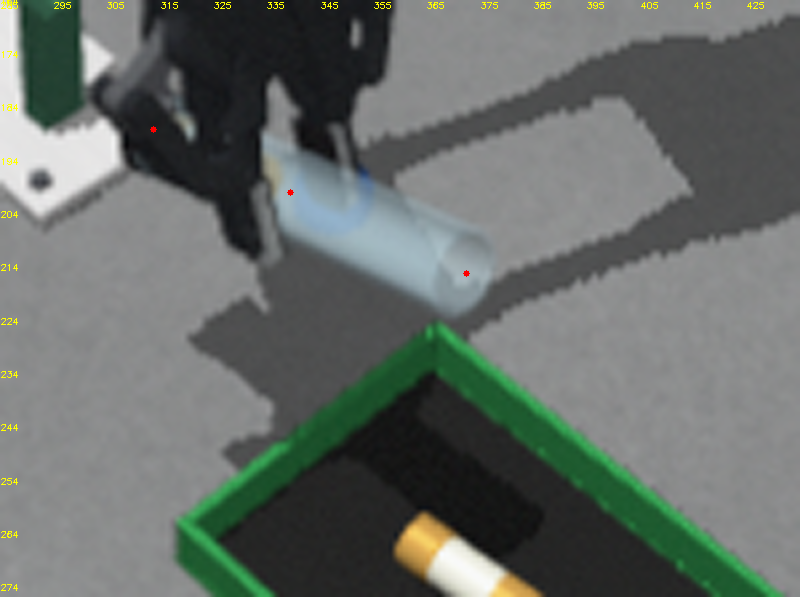

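```bash
cat >> h.py <<'E'
H=np.array([.4857,-.1641,.0344])
def home(dz):
    return H+[0,0,dz],tr([0,0,0],25,92.3)[1]
E
python3 - <<'E'
from go import *
print(inc(b,home(.12)))
E
```

```text
{'t': 16.05, 'g': array([0.5135, 0.0855, 0.1226]), 'el': np.float64(18.67), 'yaw': np.float64(94.28), 'jz': np.float64(-0.01), 'w': 0.03161366734115107, 'F': array([ 0.1,  0.5, -1.9]), 'q': array([-0.2 ,  0.29,  1.79,  0.34,  1.17, -0.43])}
([-0.2237, -0.0464, -0.1282], [-0.013, 0.1105, 0.0321])
```

Call:
servo_tool([
  [[-0.015,-0.003,-0.012],[0,0.01,0.002],220],
  [[-0.05,-0.01,-0.034],[-0.003,0.03,0.008],220],
  [[-0.09,-0.018,-0.056],[-0.006,0.05,0.015],220],
  [[-0.13,-0.027,-0.078],[-0.009,0.07,0.022],220],
  [[-0.17,-0.036,-0.1],[-0.012,0.09,0.028],220],
  [[-0.205,-0.043,-0.118],[-0.013,0.1105,0.032],220],
  [[-0.2237,-0.0464,-0.1282],[-0.013,0.1105,0.032],220],
  [[-0.2237,-0.0464,-0.1282],[-0.013,0.1105,0.032],220],
  [[-0.2237,-0.0464,-0.1282],[-0.013,0.1105,0.032],220],
])

```text
time: 17.18
ee_pos: [0.4858, -0.1625, 0.1549]
eef_rot: [3.141, -0.438, 1.612]
ft_force: [0.1, -0.1, -1.0]
gripper_width: 0.0318
```

```bash
python3 - <<'E'
from snap import *
print(inc(b,home(.02)))
R=b[1].as_matrix();p=s["ee_pos"];m=p-.049*R[:,2]
P=[m+R[:,0]*l for l in(-.08,0,.09)]
c=read_camera("scene");crop(c,(280,130),120,"q_s.png",pts=proj(c,P))
t=read_camera("top");crop(t,(390,205),100,"q_t.png",pts=proj(t,P))
pickle.dump((t,c),open("p7.pkl","wb"))
E
```

```text
{'t': 17.175, 'g': array([ 0.4861, -0.1706,  0.1721]), 'el': np.float64(25.09), 'yaw': np.float64(92.38), 'jz': np.float64(0.04), 'w': 0.031809312672944845, 'F': array([ 0.1, -0.1, -1. ]), 'q': array([-0.71,  0.36,  1.59,  0.32,  1.5 , -0.82])}
([-0.0441, -0.0002, 0.0904], [0.0001, -0.0016, 0.0012])
```

View pics/q_s.png

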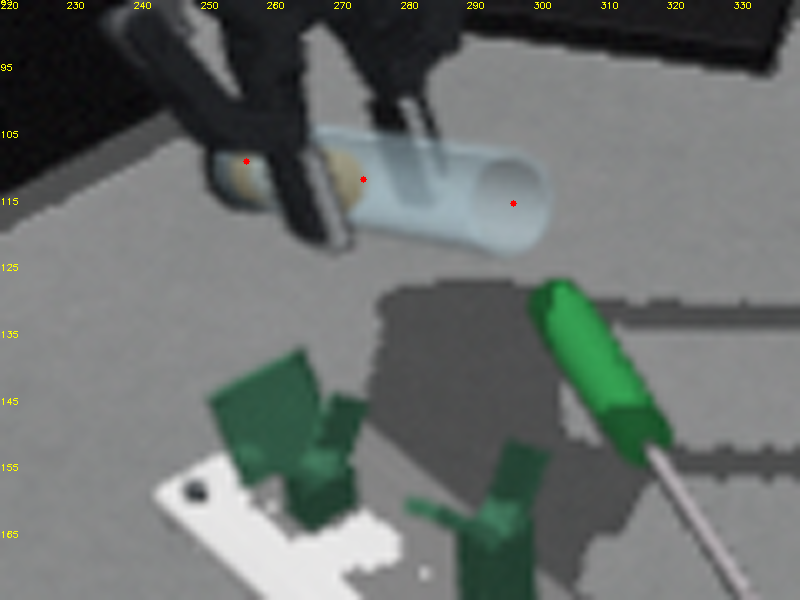

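View pics/q_t.png

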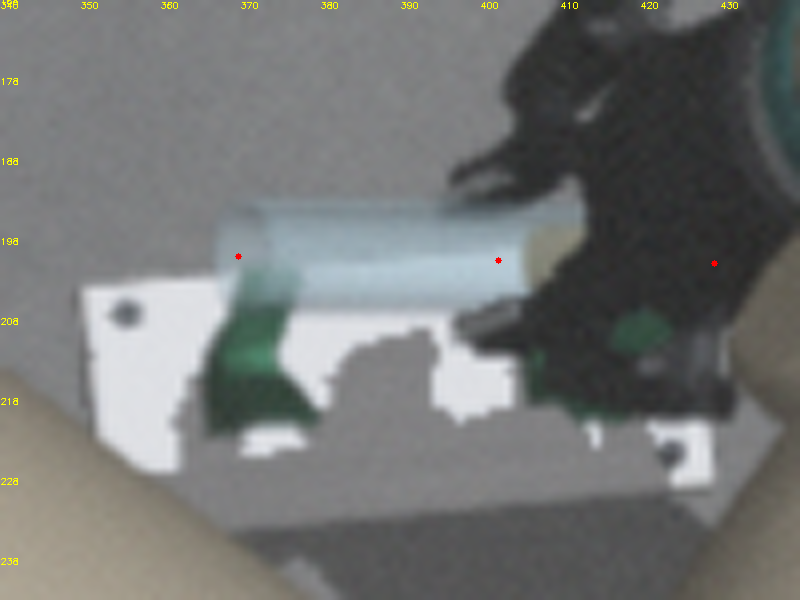

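Call:
servo_tool([
  [[-0.005,0,0.011],[0,0,0],220],
  [[-0.015,0,0.032],[0,0,0],220],
  [[-0.026,0,0.055],[0,0,0],220],
  [[-0.036,0,0.076],[0,0,0],220],
  [[-0.043,0,0.0907],[0,-0.0016,0.001],220],
  [[-0.043,0,0.0907],[0,-0.0016,0.001],220],
])

```text
time: 18.02
ee_pos: [0.4854, -0.1638, 0.0535]
eef_rot: [-3.14, -0.437, 1.61]
ft_force: [0.5, -0.9, -1.4]
gripper_width: 0.0318
```

```bash
python3 - <<'E'
from snap import *
print(inc(b,home(.00)),s["ee_pos"])
R=b[1].as_matrix();p=s["ee_pos"];m=p-.049*R[:,2]
P=[m+R[:,0]*l for l in(-.08,0,.09)]
c=read_camera("scene");crop(c,(280,150),100,"r_s.png")
t=read_camera("top");crop(t,(390,205),100,"r_t.png",pts=proj(t,P))
E
```

```text
{'t': 18.025, 'g': array([ 0.4858, -0.1719,  0.0707]), 'el': np.float64(25.02), 'yaw': np.float64(92.24), 'jz': np.float64(-0.08), 'w': 0.03178460626572563, 'F': array([ 0.5, -0.9, -1.4]), 'q': array([-0.71,  0.46,  1.72,  0.33,  1.29, -0.89])}
([-0.0083, 0.0003, 0.0172], [-0.0011, -0.0003, -0.0009]) [ 0.48542346 -0.16382981  0.05352111]
```

View pics/r_s.png

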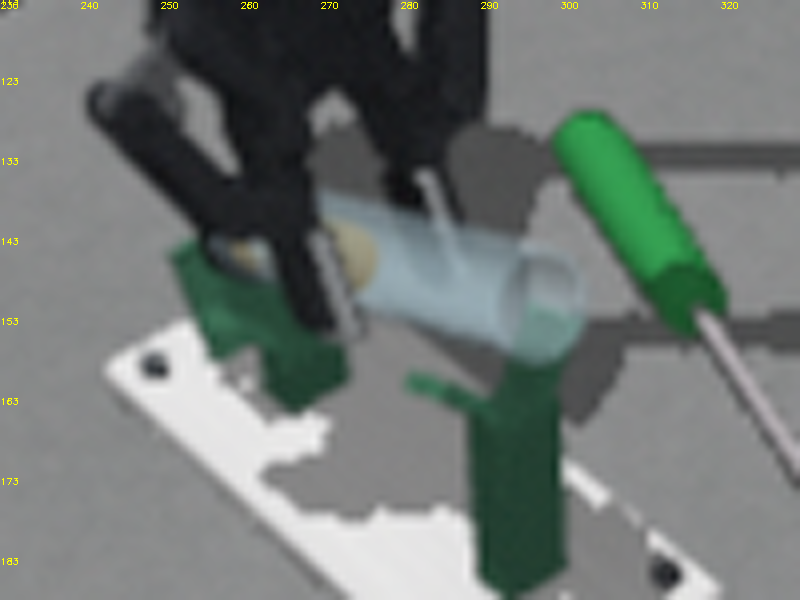

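View pics/r_t.png

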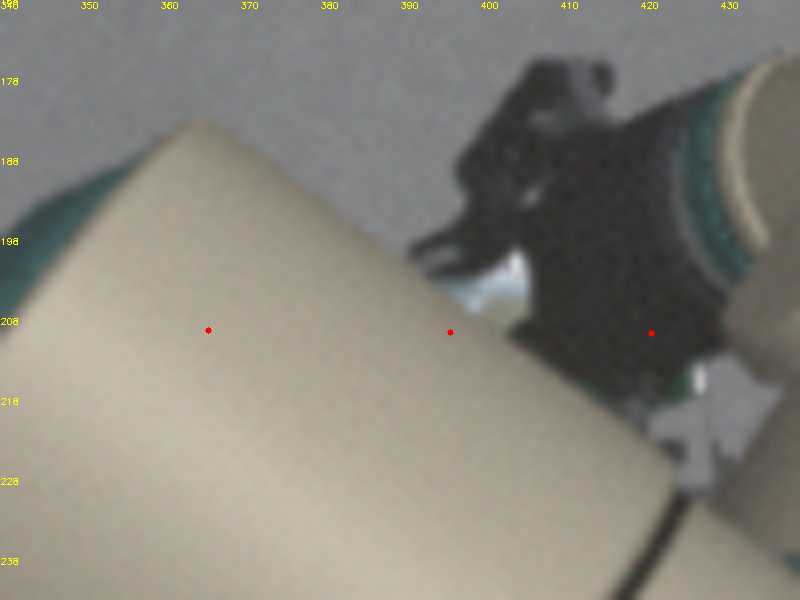

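Call:
servo_tool([
  [[-0.0021,0,0.0045],[0,0,0],220],
  [[-0.0042,0,0.009],[0,0,0],220],
  [[-0.0059,0,0.0127],[0,0,0],220],
  [[-0.007,0,0.015],[0,0,0],220],
  [[-0.0074,0,0.0159],[0,0,0],220],
  [[-0.0074,0,0.0159],[0,0,0],220],
])

```text
time: 18.88
ee_pos: [0.4862, -0.1649, 0.0371]
eef_rot: [3.141, -0.435, 1.61]
ft_force: [0.4, -0.4, -0.5]
gripper_width: 0.0318
```

```bash
python3 - <<'E'
from snap import *
print(inc(b,home(.00)),s["ee_pos"],s["ft_force"],s["wrist_torque"])
c=read_camera("scene");crop(c,(280,150),100,"u_s.png")
E
```

```text
{'t': 18.875, 'g': array([ 0.4865, -0.1729,  0.0543]), 'el': np.float64(24.9), 'yaw': np.float64(92.27), 'jz': np.float64(0.05), 'w': 0.031768918012067104, 'F': array([ 0.4, -0.4, -0.5]), 'q': array([-0.71,  0.48,  1.74,  0.33,  1.25, -0.91])}
([-0.0004, -0.0005, 0.0027], [0.0011, 0.0017, -0.0005]) [ 0.48623268 -0.16486276  0.03705014] [ 0.44832049 -0.41723733 -0.46763424] [-0.2521593  -0.05694283  0.00380784]
```

View pics/u_s.png

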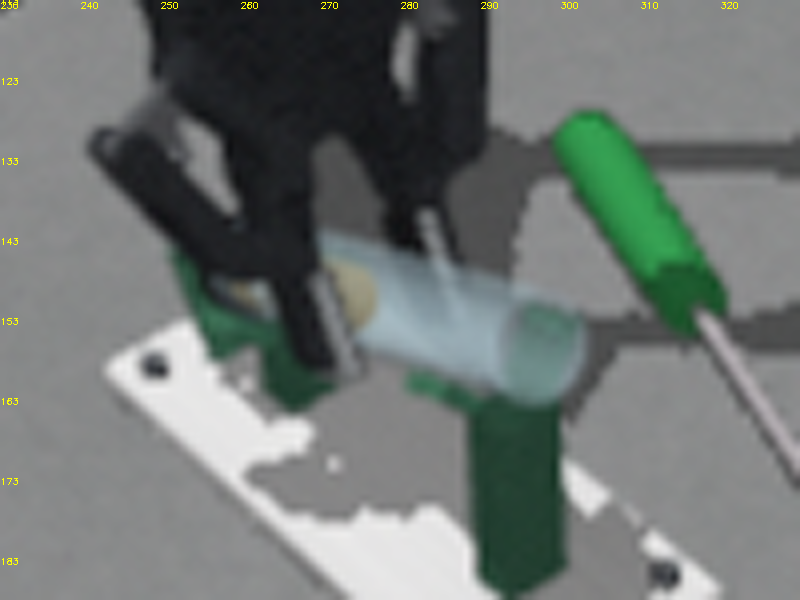

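Call:
servo_tool([
  [[-0.0005,0,0.001],[0,0,0],220],
  [[-0.0009,0,0.002],[0,0,0],220],
  [[-0.0011,0,0.0025],[0,0,0],220],
  [[-0.0011,0,0.0025],[0,0,0],220],
])

```text
time: 19.42
ee_pos: [0.4862, -0.1647, 0.0352]
eef_rot: [3.14, -0.435, 1.611]
ft_force: [-2.0, 0.2, 6.8]
gripper_width: 0.0318
```

```bash
python3 - <<'E'
from snap import *
print(inc(b,home(.00)),s["ee_pos"],s["ft_force"],s["wrist_torque"])
E
```

```text
{'t': 19.425, 'g': array([ 0.4865, -0.1727,  0.0524]), 'el': np.float64(24.92), 'yaw': np.float64(92.3), 'jz': np.float64(0.07), 'w': 0.03176037911057775, 'F': array([-2. ,  0.2,  6.8]), 'q': array([-0.71,  0.48,  1.74,  0.33,  1.25, -0.91])}
([0.0003, -0.0005, 0.001], [0.0013, 0.0014, -0.0]) [ 0.48620702 -0.16474696  0.03515101] [-2.04593892  0.20712285  6.835131  ] [0.10810677 0.21807108 0.19418926]
```

Call:
servo_tool([
  [[0,0,0],[0,0,0],190],
  [[0,0,0],[0,0,0],160],
  [[0,0,0],[0,0,0],130],
  [[0,0,0],[0,0,0],90],
  [[0,0,0],[0,0,0],40],
  [[0,0,0],[0,0,0],0],
  [[0,0,0],[0,0,0],0],
  [[0,0,0],[0,0,0],0],
])

```text
time: 20.42
ee_pos: [0.4862, -0.1648, 0.0343]
eef_rot: [3.141, -0.435, 1.61]
ft_force: [-0.8, -0.5, 0.6]
gripper_width: 0.0858
```

```bash
python3 - <<'E'
from snap import *
c=read_camera("scene");crop(c,(280,150),100,"v_s.png")
E
```

```text
{'t': 20.425, 'g': array([ 0.4865, -0.1728,  0.0516]), 'el': np.float64(24.9), 'yaw': np.float64(92.27), 'jz': np.float64(0.05), 'w': 0.08576747405350167, 'F': array([-0.8, -0.5,  0.6]), 'q': array([-0.71,  0.48,  1.74,  0.33,  1.25, -0.91])}
```

View pics/v_s.png

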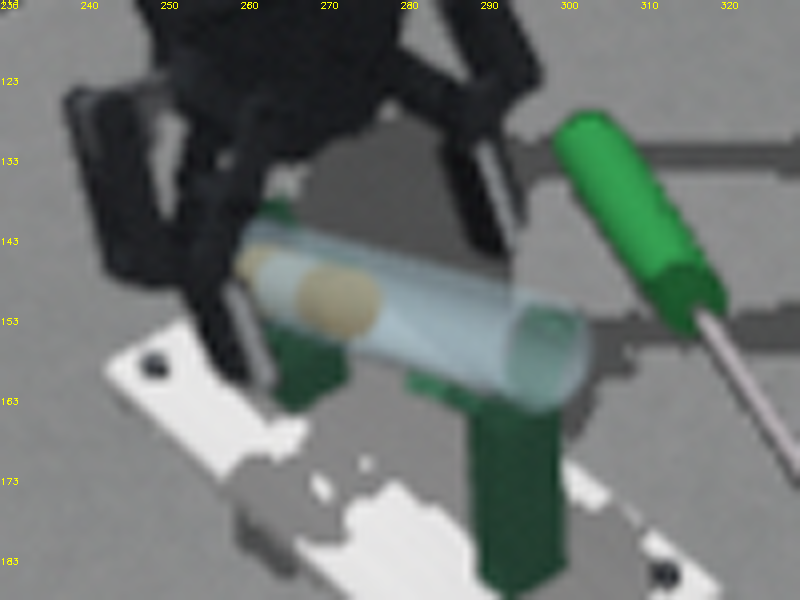

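Tube sits in the V supports with fingers open and clear on both sides. Withdrawing along the fingers' axis.

Call:
servo_tool([
  [[0,0,-0.01],[0,0,0],0],
  [[0,0,-0.03],[0,0,0],0],
  [[0,0,-0.06],[0,0,0],0],
  [[0,0,-0.1],[0,0,0],0],
  [[0,0,-0.14],[0,0,0],0],
  [[0,0,-0.18],[0,0,0],0],
  [[0,0,-0.2],[0,0,0],0],
  [[0,0,-0.2],[0,0,0],0],
])

```text
time: 21.48
ee_pos: [0.49, -0.2503, 0.2174]
eef_rot: [3.138, -0.431, 1.611]
ft_force: [0.5, -0.2, -0.3]
gripper_width: 0.0855
```

```bash
python3 - <<'E'
from snap import *
R=Ro.from_euler("z",92.3,degrees=True).as_matrix()
e=np.radians(25);L=np.array([0,.08,.17])
P=np.stack([-.078+L*np.cos(e),0*L,.045+L*np.sin(e)],1)@R.T+[.487,-.179,0]
c=read_camera("scene");crop(c,(282,165),100,"w_s.png",pts=proj(c,P))
cv2.imwrite("pics/w_full.png",c["img"][:,:,::-1])
t=read_camera("top");crop(t,(390,215),100,"w_t.png",pts=proj(t,P))
cv2.imwrite("pics/w_fullt.png",t["img"][:,:,::-1])
E
```

```text
{'t': 21.475, 'g': array([ 0.4902, -0.2583,  0.2346]), 'el': np.float64(24.72), 'yaw': np.float64(92.3), 'jz': np.float64(0.21), 'w': 0.0854770623525741, 'F': array([ 0.5, -0.2, -0.3]), 'q': array([-0.81,  0.39,  1.37,  0.29,  1.7 , -0.86])}
```

View pics/w_s.png

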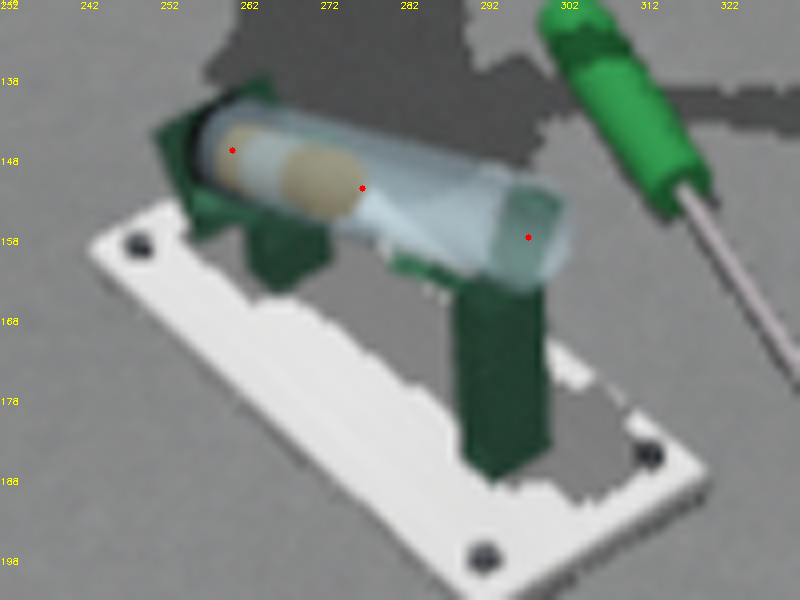

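View pics/w_t.png

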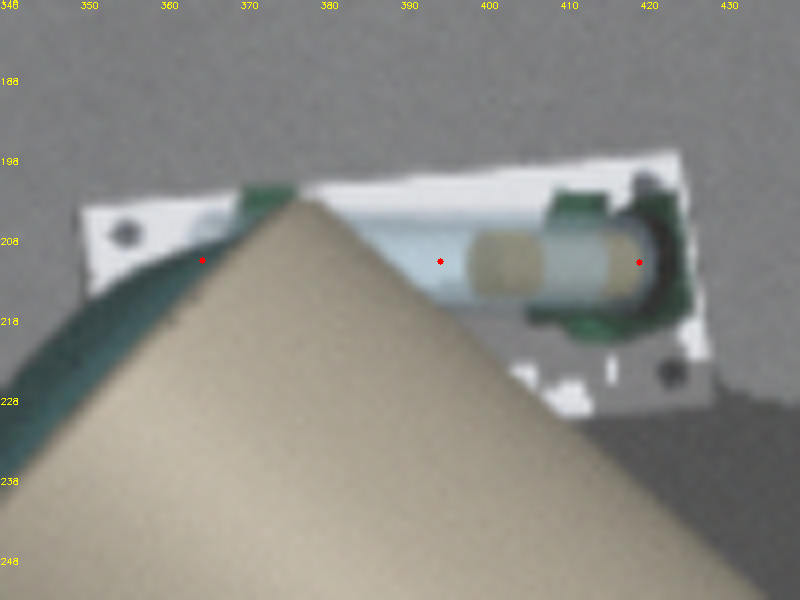

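View pics/w_full.png

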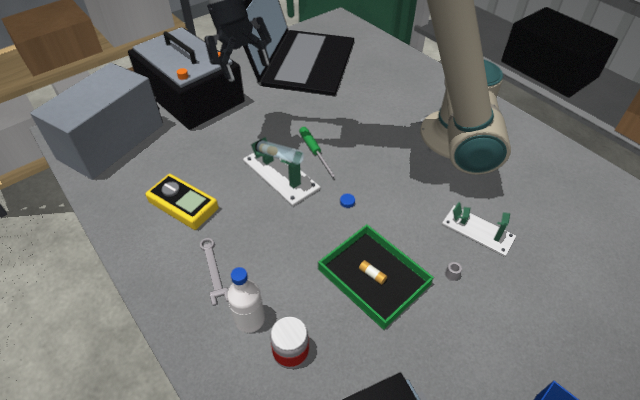

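View pics/w_fullt.png

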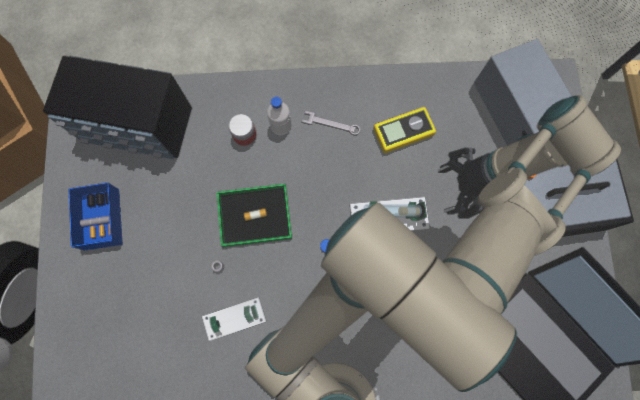

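Call:
servo_tool([
  [[0.012,0,-0.027],[0,0,0],0],
  [[0.025,0,-0.054],[0,0,0],0],
  [[0.07,0,-0.033],[0,0,0],0],
  [[0.116,0,-0.012],[0,0,0],0],
  [[0.116,0,-0.012],[0,0,0],0],
  [[0.116,0,-0.012],[0,0,0],0],
])

```text
time: 22.32
ee_pos: [0.4851, -0.1486, 0.2748]
eef_rot: [-3.141, -0.435, 1.611]
ft_force: [0.4, -0.5, 0.3]
gripper_width: 0.0851
```

```bash
python3 - <<'E'
from snap import *
c=read_camera("scene")
cv2.imwrite("pics/x_full.png",c["img"][:,:,::-1])
E
```

```text
{'t': 22.325, 'g': array([ 0.4854, -0.1566,  0.292 ]), 'el': np.float64(24.91), 'yaw': np.float64(92.29), 'jz': np.float64(-0.02), 'w': 0.08508090269505666, 'F': array([ 0.4, -0.5,  0.3]), 'q': array([-0.69,  0.27,  1.42,  0.32,  1.74, -0.72])}
```

View pics/x_full.png

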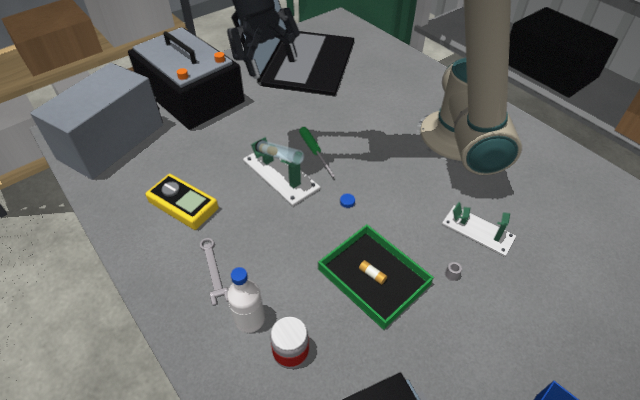

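The picture shows the tube home in its rest around (278,152) with the rear fuse at its closed end. The front fuse lies in the tray at (373,271), the bystanders have not moved, and the gripper is clear.

```bash
python3 -c "
from plant import *
print(finish_job())"
```

```text
the job is handed in; nothing more can be done
None
```

The job is done and handed in at about 22 s, well under the 64 s limit. The first fuse lies in the green tray. The tube is back in its rest, mouth uppermost, with the second fuse inside at the closed end.

- **Pour:** I lifted the tube straight up and tipped it over the tray in small steps; the fuses began to slide between 14 and 16 degrees. With the rim about 20 mm above the tray floor, the first fuse came over it and settled on the floor. I then levelled the tube and raised the mouth.
- **Near miss:** once the first fuse tipped out, the second slid faster than I wanted. It stopped only about 5 mm inside the rim before I raised the mouth, and then slid back to the closed end.
- **Return:** I laid the tube straight down into its supports, with about 7 N up at the wrist at contact, released it and backed the gripper off clear.
- **Last checks:** in the final pictures the tube matches its starting position to within a pixel or so. The bystanders look unmoved, and the wrist force is near zero with the gripper open and clear.
- **Disagreement:** both cameras showed the fingertips about 30 mm behind the reported TCP along the tool axis. I trusted the cameras and went about 30 mm deeper for the grasp. The gripper also read 31.8 mm on the 34 mm tube, but the hold did not slip visibly.

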